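Load the tray of loose fittings into the autosampler bay and latch it

ROBOT

A 6-joint arm with a two-finger parallel gripper is mounted at the origin on the work surface. World frame = base frame: x ahead of the robot, y to its left, z up, the work surface at z = 0. Lengths are in m, angles in rad, forces in N, time in s.
With the tool pointing down it reaches from about 0.425 to 0.95 m from the base axis. Payload 3.5 kg.
Tool frame: the origin (TCP) lies midway between the tips of the shut fingers; the grasp point (between the pads) lies 19 mm behind it; y points along the fingers, x is the direction in which the jaws open and shut, and the axes are right-handed (so a half turn about y gives the same grasp; the last joint's range is limited). The gripper opens to 85 mm and grips with 20 to 120 N. Pads are 22 mm wide; open, the fingers measure 114 mm over their backs; the gripper's body (76 mm by 85 mm) begins 54 mm behind the grasp point. The pads swing forward as they close: fully open they stand 13 mm farther back than shut.
Start: joints at [1.152, 0.286, 1.577, -0, 1.279, -0.15], TCP at [0.179, 0.651, 0.211] pointing down, gripper open.
Joint ranges: [-2.77, 2.77], [-0.9, 2.22], [0.21, 2.48], [-1.53, 4.67], [0.24, 2.81], [-2.84, 2.84]. Speed limits (rad/s): [2.79, 2.79, 3.14, 3.14, 3.14, 3.14].

INTERFACE

Orientations are given as a unit quaternion [x, y, z, w].
In Python, from plant import ctrl, viewer gives the robot as it stands.
- The arm moves only by the tool step_arm, never from a script. Its argument "rows" is a list of rows, each a list of 3 entries, a list of its own where there are three numbers: the turn, a rotation vector about the tool's x, y, z in degrees, then the shift along the tool's x, y, z in mm, then the closure, from 0 (fully open) to 1 (shut). A call has 1 to 10 rows; each row is the pose to reach, as a shift and turn from the pose commanded when the call began, along the tool's axes at that moment; what a row does not reach only later rows make up. A row lasts 1/12 s, in which the tool goes at most 41.7 mm and 7.16 degrees, less where a joint would pass 70% of its speed; a pose out of reach is approached as far as the arm can. A call with a gripper value outside its range is refused whole. The fingers move at their own pace and stop on an object; "newtons" is the grip in N (left out, the last holds). Time passes only in rows, so rows that repeat a pose let the fingers close. It gives the time, the measured TCP pose, the force and the opening at its end, in the units of the state.
- ctrl.get_state(): the state, without advancing time (a new reading comes with each control period).
- viewer.read_camera(name): name is "scene" or "top" or "wrist"; returns (picture, depth): 400x640x3 uint8, red, green, blue; 400x640 float32, m along the optical axis (not along the pixel's ray), 0 where there is no reading.
- viewer.calibration(name): a dict with "K" (3x3 intrinsics, pixels), "R" (3x3) and "t" (3): a world point X has camera coordinates R X + t. Camera axes: x right, y down, z forward; pixel columns grow to the right and rows downward; lengths in m; the calibration is good to about 2 mm. A picture is of the moment at which its call begins: read the wrist's pose just before it. calibration takes no time and is no camera call; for the wrist camera it gives the pose at the moment of the call.
- ctrl.sign_off(): hands the job in, once; it reports no verdict.
The state is a dict: "time": time; "qpos": joint angles; "dq": joint speeds; "joint_efforts": joint torques, N m; "eef_pos": TCP position; "tcp_rot": TCP orientation; "contact_force": force on the tool from outside, world axes, zero at the start; "wrist_torque": the same for the moment, N m; "opening": opening from 0.0 (shut) to 1.0 (fully open).
Only numpy, scipy, OpenCV 4.12 (cv2) and the standard library are available. Lean on these libraries where they do the work, as an engineer would, in place of code of your own. Each camera call takes 0.05 s, during which the arm holds its last target.

TASK

Carry the rectangular steel tray of loose fittings, level so that nothing spills, to the white loading bay; set it down on the open sill between the rails, then let go and push it gently in under the hood until you feel it come up firmly against the hidden stop, whose depth differs from time to time. Then lock it in: lift the latch lever out of its notch, move it across to the other notch in front of the tray and let it right down, without disturbing the other things on the bench.

Things in the scene. Friction and masses are not known exactly. Their poses are not given: they have to be found in the camera images.
- tray: Open rectangular steel tray, 130 (x) x 84 (y) x 22 mm high, walls and floor 3 mm, 0.15 to 0.3 kg, same either way round. Origin: centre of underside, z up. A grip tab stands in its middle: 30 mm along x, 10 mm thick along y, top 50 mm above the underside; take it from above by the 10 mm. Four loose steel fittings lie in it, none reaching over 15 mm above the underside.
- nut0_center (a point): Centre of a loose hexagonal steel nut in the tray, 20 mm across the corners, 10 mm high.
- nut1_center (a point): Centre of the second, like nut in the tray.
- sleeve0_center (a point): Centre of a loose steel sleeve in the tray, a cylinder of 12 mm diameter and 24 mm length lying on its side; it can roll.
- sleeve1_center (a point): Centre of the second, like sleeve in the tray.
- bay: Fixed white loading bay. Origin on the bench under it; x points inwards (the way the tray is pushed), y left, z up. Flat deck 30 mm high, x -160 to 135, y -60 to 140 mm. Two guide rails on it, inner faces at y = +-48 mm, 12 mm high, x -125 to 125 mm; the tray lies between them, long side along x. Beside the hood a housing 75 mm high at x 20 to 134, y 62 to 139 mm.
- sill (a point): Point on the deck's top (30 mm above the bench) at x = -85, y = 0 mm of the bay: middle of the open sill before the hood, a good place for the tray's centre when setting it down (open the fingers only about 30 mm to let go: the latch stands near). From there push the tray inwards by the middle of its front wall.
- hood_edge (a point): Middle of the hood's front edge on top, at x = 20 mm of the bay, 94 mm above the bench; the hood covers x 20 to 135, y -60 to 60 mm, underside 86 mm high: no room for fingers on the tray's tab. Inside is the hidden stop: against it the tray's centre lies anywhere from x = 40 to 55 mm. The tray slides with under 4 N; press it with 7 to 15 N against the stop; over 45 N is ramming.
- latch_knob (a point): Middle of the latch lever's black knob, upright cylinder 26 mm diameter, 34 mm high, on a steel stem. Latch down: 125 mm above the bench. Unlatched it stands at x = -36, y = 118 mm of the bay, locked at x = -36, y = 63 mm. A bar 10 x 8 mm, underside 44 mm above the bench when down, reaches 60 mm from the stem to the bay's -y; locked, it lies before the tray's front wall, or on its rim if the tray is not home.
- gate (a point): Top middle of the upright steel comb that gates the latch, 70 mm above the bench at x = -54, y = 90 mm of the bay (10 mm thick, y 53 to 137 mm). It has two notches, 15 to 16 mm wide and 20 mm deep, at the two lever places; the lever's 10 mm wide cross-pin rests in one.
- latch_slide (a joint): Travel of the latch lever along the bay's -y, in m: 0 in the unlatched notch, 0.055 (its end) in the locked notch; slides with about 1 N, blocked by the comb unless lifted.
- latch_lift (a joint): Height of the latch lever in m: 0 right down in a notch, 0.035 at its upper limit; it must be above 0.020 to pass between the notches. It drops by its own weight (about 1.2 N).
- dish: Bystander: empty round steel dish, 90 mm diameter, 22 mm high, with a like grip tab (top 50 mm high). Leave alone.
- bottle: Bystander: glass bottle, 70 mm diameter, 180 mm high.
- jar: Bystander: small amber jar, 52 mm diameter, 65 mm high.
- beaker: Bystander: white cup, 64 mm diameter, 75 mm high.
- wrench: Bystander: wrench lying flat.
- mouse: Bystander: round white computer mouse, 60 mm diameter, 31 mm high.

How it is judged:
By the outcome, as a careful person would: the job done as asked, in the order asked, and still so for the second after the job is handed in, with the robot touching nothing.
It also fails if it takes over 67 s, if anything falls off the work surface, if the arm or the gripper's body presses on something with over 40 N, if the wrist force passes 120 N, or if a joint passes its speed limit or range.

## Working session

There is one attempt and no reset: what is moved stays moved. The work goes in short steps, Python scripts to look and compute and a tool call to move; the robot and the scene stay as the last step left them, time stands still between calls to the robot, and variables do not carry over. Pictures are saved under pics/ and viewed, and the job is handed in when it is done.

Besides the shell and the picture viewer there is one more tool, called after "Call:" by a JSON object that holds its "method" and its "body", one argument or row to a line. step_arm: Moves the arm, as the interface text tells. Its arguments: {"type":"object","properties":{"rows":{"type":"array"},"newtons":{"type":"number"}},"required":["rows"]}

```bash
ls && mkdir -p pics && python3 - <<'E'
from plant import ctrl, viewer
import cv2, numpy as np
print(ctrl.get_state())
for n in ["scene","top"]:
    p,d=viewer.read_camera(n); c=viewer.calibration(n)
    cv2.imwrite(f"pics/{n}0.png",p[:,:,::-1]); np.savez(f"pics/{n}0.npz",p=p,d=d,**c); print(n,c)
E
```

```text
pics
{'time': 0.0, 'qpos': array([ 1.15197649e+00,  2.87140416e-01,  1.57817113e+00, -1.71145939e-06,
        1.27862663e+00, -1.50005636e-01]), 'dq': array([ 0.00041458,  0.00271324, -0.00167353,  0.00198945, -0.00115142,
       -0.00053588]), 'joint_efforts': array([-1.19623095e-03, -4.05978048e+01, -2.92626321e+01, -1.93404476e-04,
        5.75882150e-03,  8.58177572e-06]), 'eef_pos': array([0.17895651, 0.6501109 , 0.20956727]), 'tcp_rot': array([ 0.56289017,  0.42776185, -0.42921601, -0.56209258]), 'contact_force': array([ 0.45907024, -0.37797082,  0.64325887]), 'wrist_torque': array([-0.03682695,  0.01700521, -0.00580193]), 'opening': 0.9995624378069281}
scene {'K': array([[361.99513694,   0.        , 314.35793169],
       [  0.        , 361.99513694, 201.63566412],
       [  0.        ,   0.        ,   1.        ]]), 'R': array([[ 0.58317049,  0.81217598, -0.01680329],
       [ 0.47449824, -0.35734978, -0.80445793],
       [-0.65936606,  0.46116299, -0.59377192]]), 't': array([-0.30459006, -0.17607238,  1.46032033])}
top {'K': array([[374.22471812,   0.        , 317.75812526],
       [  0.        , 374.22471812, 198.6842762 ],
       [  0.        ,   0.        ,   1.        ]]), 'R': array([[ 0.0188369 , -0.99943497, -0.02783726],
       [-0.98537466, -0.01384138, -0.16983874],
       [ 0.16935747,  0.03062936, -0.98507862]]), 't': array([-0.01722041,  0.57159118,  0.97227054])}
```

View pics/scene0.png

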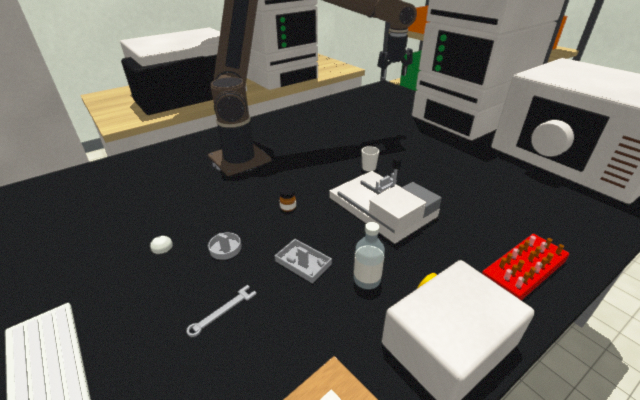

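View pics/top0.png

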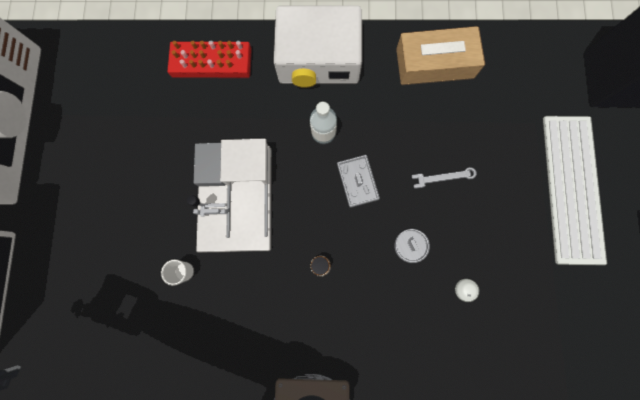

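The top picture shows the tray at about (358,181), the bay's sill at (247,212) with the hood above it at (244,160), and the latch at (208,209). The dish is at (412,246), the bottle at (323,122) and the jar at (320,266). I'll enlarge the tray and the bay.

```bash
python3 - <<'E'
import cv2, numpy as np
p=cv2.imread("pics/top0.png")
a=cv2.resize(p[130:260,180:280],None,fx=4.5,fy=4.5,interpolation=cv2.INTER_CUBIC)
b=cv2.resize(p[145:215,325:395],(350,350),interpolation=cv2.INTER_CUBIC)
o=np.zeros((585,800,3),np.uint8);o[:585,:450]=a;o[:350,450:]=b
cv2.imwrite("pics/z0.png",o)
E
```

```text
(no output)
```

View pics/z0.png

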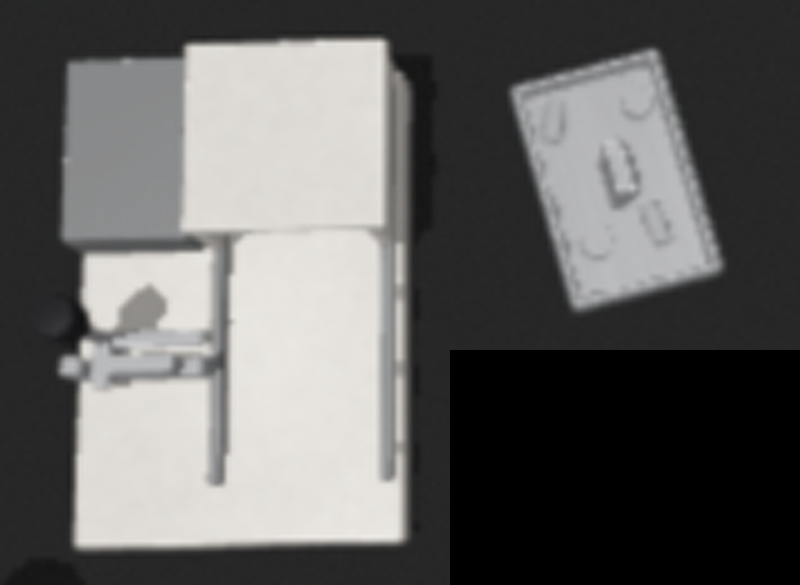

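```bash
cat > h.py <<'E'
import numpy as np, cv2
def ray(c,px,z):
    K,R,t=c["K"],c["R"],c["t"]; px=np.atleast_2d(px).astype(float)
    d=(R.T@np.linalg.inv(K)@np.c_[px,np.ones(len(px))].T).T; o=-R.T@t
    s=(np.asarray(z)-o[2])/d[:,2]; return o+d*s[:,None]
def proj(c,X):
    X=np.atleast_2d(X); q=(c["K"]@(c["R"]@X.T+np.asarray(c["t"])[:,None])).T; return q[:,:2]/q[:,2:]
def rigid(A,B): # A bay xy -> B world xy
    a,b=A.mean(0),B.mean(0); H=(A-a).T@(B-b); th=np.arctan2(H[0,1]-H[1,0],H[0,0]+H[1,1])
    R=np.array([[np.cos(th),-np.sin(th)],[np.sin(th),np.cos(th)]]); return th,b-R@a,R
E
python3 - <<'E'
from h import *
f=dict(np.load("pics/top0.npz")); p=f["p"]
z=np.array([[75,548],[405,541],[183,230],[385,230],[185,45],[387,40]])/4.5+[180,130]-0.5+0.1
zz=[.03,.03,.094,.094,.094,.094]
W=ray(f,z,zz); A=np.array([[-160,140],[-160,-60],[20,60],[20,-60],[135,60],[135,-60]])/1e3
th,t,R=rigid(A,W[:,:2]); print("bay",t,np.degrees(th)); print(np.round(1e3*(W[:,:2]-(A@R.T+t)),1))
g=cv2.cvtColor(p,cv2.COLOR_RGB2GRAY); m=(g>75).astype(np.uint8); m[:145]=0;m[215:]=0;m[:,:325]=0;m[:,395:]=0
cs,_=cv2.findContours(m,cv2.RETR_EXTERNAL,cv2.CHAIN_APPROX_NONE); c=max(cs,key=cv2.contourArea)
w=ray(f,c[:,0,:],.022)[:,:2]; r=cv2.minAreaRect((w*1e3).astype(np.float32)); print("tray",r)
# depth check tray / tab
for u,v in [(343,165),(358,180),(247,210),(244,160),(192,201)]:
    X=f["R"].T@(f["d"][v,u]*np.linalg.inv(f["K"])@[u,v,1]-f["t"]); print((u,v),np.round(X,4))
# other objects by depth rough
for n,u,v,zt in [("dish",412,246,.02),("bottlecap",323,108,.18),("jar",320,266,.065),("beaker",177,272,.075)]:
    print(n,np.round(ray(f,[u,v],zt),3))
E
```

```text
bay [0.58937521 0.18913099] 2.3387203921432484
[[ 0.2  0.2]
 [-0.1 -1.3]
 [ 1.7 -0.1]
 [-1.7  0.5]
 [ 0.3  1.2]
 [-0.4 -0.4]]
tray ((630.6206665039062, -118.43817138671875), (135.82675170898438, 89.30419158935547), 16.0662899017334)
(343, 165) [ 0.6796 -0.0775  0.0026]
(358, 180) [ 0.6249 -0.1171  0.0506]
(247, 210) [0.5402 0.1887 0.0307]
(244, 160) [0.6657 0.1893 0.095 ]
(192, 201) [0.5454 0.3029 0.1426]
dish [[ 0.449 -0.266  0.02 ]]
bottlecap [[ 0.777 -0.021  0.18 ]]
jar [[ 0.391 -0.018  0.065]]
beaker [[0.369 0.353 0.075]]
```

```bash
cat >> h.py <<'E'
from scipy.spatial.transform import Rotation as Ro
def plan(st,pos,yaw,tilt=None):
    """tool-frame turn (deg rotvec) & shift (mm) from current pose to TCP pos with jaws (tool x) at yaw deg (mod 180), tool y down"""
    R0=Ro.from_quat(st["tcp_rot"]); p0=np.array(st["eef_pos"]); x0=R0.as_matrix()[:,0]
    y0=np.degrees(np.arctan2(x0[1],x0[0])); d=(yaw-y0+90)%180-90; y=np.radians(y0+d)
    X=np.array([np.cos(y),np.sin(y),0]);Y=np.array([0,0,-1.]);T=Ro.from_matrix(np.c_[X,Y,np.cross(X,Y)])
    return (R0.inv()*T).as_rotvec(degrees=True).round(2), R0.inv().apply(np.array(pos)-p0).round(4)*1e3
E
python3 - <<'E'
from h import *
from plant import ctrl,viewer
s=ctrl.get_state(); print(Ro.from_quat(s["tcp_rot"]).as_matrix().round(3))
print(viewer.calibration("wrist"))
print(plan(s,[.60,-.118,.22],16.07+90))
E
```

```text
[[ 0.266 -0.001 -0.964]
 [ 0.964 -0.002  0.266]
 [-0.002 -1.     0.   ]]
{'K': array([[290.11850427,   0.        , 319.3867952 ],
       [  0.        , 290.11850427, 203.18550474],
       [  0.        ,   0.        ,   1.        ]]), 'R': array([[ 0.26633694,  0.96387912, -0.0012916 ],
       [ 0.92758614, -0.25594383,  0.27217037],
       [ 0.26200876, -0.0736871 , -0.96224821]]), 't': array([-0.67484789, -0.03461345,  0.37837333])}
(array([ -0.05, -31.47,  -0.12]), array([-628.8,   -9.2, -609.9]))
```

Call:
{"method": "step_arm", "body": {
  "rows": [
    [[0,-31.5,0],[-628.8,-9.2,-609.9],0],
    [[0,-31.5,0],[-628.8,-9.2,-609.9],0],
    [[0,-31.5,0],[-628.8,-9.2,-609.9],0],
    [[0,-31.5,0],[-628.8,-9.2,-609.9],0],
    [[0,-31.5,0],[-628.8,-9.2,-609.9],0],
    [[0,-31.5,0],[-628.8,-9.2,-609.9],0],
    [[0,-31.5,0],[-628.8,-9.2,-609.9],0],
    [[0,-31.5,0],[-628.8,-9.2,-609.9],0],
    [[0,-31.5,0],[-628.8,-9.2,-609.9],0],
    [[0,-31.5,0],[-628.8,-9.2,-609.9],0]
  ]
}}

```text
time: 0.93
eef_pos: [0.3786, 0.2854, 0.215]
tcp_rot: [-0.425, -0.565, 0.565, 0.425]
contact_force: [1.2, 0.7, 0.2]
opening: 1.001
```

```bash
python3 - <<'E'
from h import *
from plant import ctrl
s=ctrl.get_state(); print(s["time"],s["eef_pos"],s["qpos"].round(2)); print(plan(s,[.61,-.118,.22],16.07+90))
E
```

```text
0.9333 [0.37859652 0.28539555 0.2149891 ] [ 0.43 -0.17  2.05 -0.    1.27 -1.42]
(array([-0.01,  0.05, -0.  ]), array([-451.8,   -5. , -110.3]))
```

Call:
{"method": "step_arm", "body": {
  "rows": [
    [[0,0,0],[-452,-3.5,-110],0],
    [[0,0,0],[-452,-3.5,-110],0],
    [[0,0,0],[-452,-3.5,-110],0],
    [[0,0,0],[-452,-3.5,-110],0],
    [[0,0,0],[-452,-3.5,-110],0],
    [[0,0,0],[-452,-3.5,-110],0],
    [[0,0,0],[-452,-3.5,-110],0],
    [[0,0,0],[-452,-3.5,-110],0],
    [[0,0,0],[-452,-3.5,-110],0],
    [[0,0,0],[-452,-3.5,-110],0]
  ]
}}

```text
time: 1.77
eef_pos: [0.5857, -0.0763, 0.2178]
tcp_rot: [-0.425, -0.565, 0.565, 0.426]
contact_force: [1.2, 0.4, -0.4]
opening: 1.004
```

```bash
python3 - <<'E'
from h import *
from plant import ctrl
s=ctrl.get_state(); print(s["time"],s["eef_pos"],s["qpos"].round(2)); print(plan(s,[.615,-.114,.18],16.07+90))
E
```

```text
1.7667 [ 0.58569681 -0.07627502  0.21783934] [-0.3   0.1   1.78  0.    1.26 -2.15]
(array([-0.04,  0.01,  0.04]), array([-44.4,  37.8, -17.7]))
```

Call:
{"method": "step_arm", "body": {
  "rows": [
    [[0,0,0],[-44,38,-18],0.3],
    [[0,0,0],[-44,38,-18],0.3],
    [[0,0,0],[-44,38,-18],0.3],
    [[0,0,0],[-44,38,-18],0.3]
  ]
}}

```text
time: 2.1
eef_pos: [0.6139, -0.1118, 0.1785]
tcp_rot: [-0.424, -0.564, 0.565, 0.427]
contact_force: [-0.7, 1.0, 0.6]
opening: 0.701
```

```bash
python3 - <<'E'
from h import *
from plant import ctrl,viewer
s=ctrl.get_state(); print(s["time"],s["eef_pos"],s["dq"].round(3),s["opening"])
c=viewer.calibration("wrist"); p,d=viewer.read_camera("wrist")
cv2.imwrite("pics/w1.png",p[:,:,::-1]); np.savez("pics/w1.npz",p=p,d=d,**c)
E
```

```text
2.1 [ 0.61393539 -0.11181753  0.17846543] [ 0.028 -0.047 -0.006  0.003  0.003  0.001] 0.7012463304957253
```

View pics/w1.png

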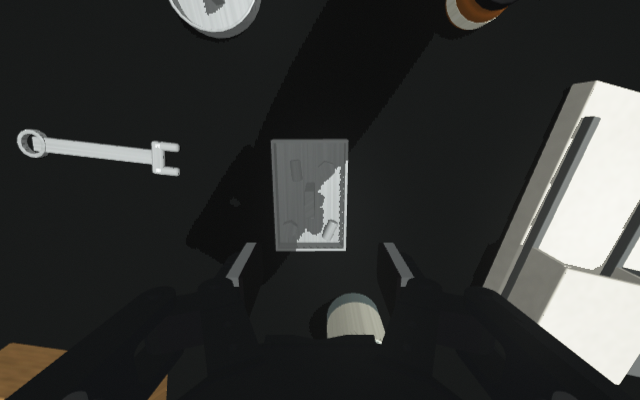

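The wrist picture shows the tray at about (271..349, 138..250), half in the gripper's shadow, with its tab near (312,197). The bottle is at (355,315), behind the fingers, and the fingers are at (245,260) and (395,260).

```bash
python3 - <<'E'
from h import *
f=dict(np.load("pics/w1.npz")); p=f["p"]
g=cv2.cvtColor(p,cv2.COLOR_RGB2GRAY); m=(g>60).astype(np.uint8); m[:120]=0;m[254:]=0;m[:,:250]=0;m[:,372:]=0
cs,_=cv2.findContours(m,cv2.RETR_EXTERNAL,cv2.CHAIN_APPROX_NONE); c=max(cs,key=cv2.contourArea)
w=ray(f,c[:,0,:],.022)[:,:2]; r=cv2.minAreaRect((w*1e3).astype(np.float32)); print("tray",r)
# tab by depth
d=f["d"];v,u=np.mgrid[140:250,272:348]; P=np.stack([u,v,np.ones_like(u)],-1).reshape(-1,3)@np.linalg.inv(f["K"]).T*d[140:250,272:348].reshape(-1,1)
X=(P-f["t"])@f["R"]; k=(X[:,2]>.044)&(X[:,2]<.056); print(k.sum(),X[k].mean(0),cv2.minAreaRect((X[k,:2]*1e3).astype(np.float32)))
z=cv2.resize(p[120:262,240:380],None,fx=4,fy=4,interpolation=cv2.INTER_CUBIC); cv2.imwrite("pics/w1z.png",z[:,:,::-1])
E
```

```text
tray ((631.1119995117188, -116.76155853271484), (131.4987030029297, 84.4818115234375), 16.14655303955078)
271 [ 0.63084185 -0.11692527  0.04982262] ((631.104248046875, -116.69758605957031), (29.71776580810547, 9.580153465270996), 16.002910614013672)
```

View pics/w1z.png

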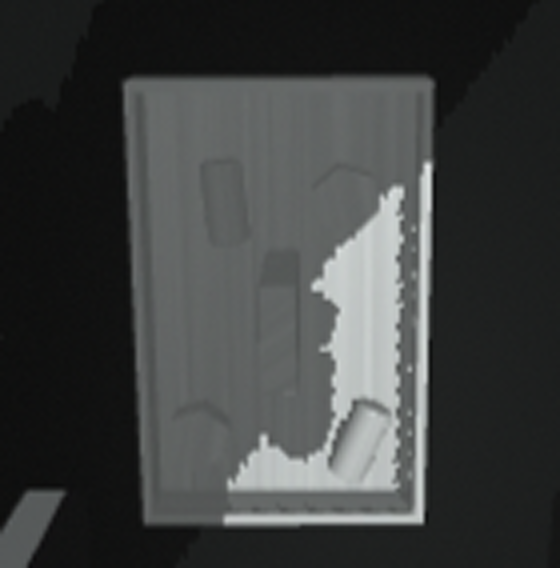

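```bash
python3 - <<'E'
from h import *
from plant import ctrl
s=ctrl.get_state(); print(s["eef_pos"]); print(plan(s,[.6311,-.1168,.09],106.05),plan(s,[.6311,-.1168,.0205],106.05))
E
```

```text
[ 0.61435993 -0.11115937  0.17994446]
(array([-0.07,  0.04,  0.07]), array([-10.2,  89.9, -14.6])) (array([-0.07,  0.04,  0.07]), array([-10.3, 159.4, -14.7]))
```

Call:
{"method": "step_arm", "body": {
  "rows": [
    [[0,0,0],[-10.2,35,-14.6],0.6],
    [[0,0,0],[-10.2,65,-14.6],0.6],
    [[0,0,0],[-10.2,90,-14.6],0.6],
    [[0,0,0],[-10.2,100,-14.6],0.6],
    [[0,0,0],[-10.2,100,-14.6],0.6],
    [[0,0,0],[-10.2,100,-14.6],0.6]
  ]
}}

```text
time: 2.65
eef_pos: [0.6321, -0.1166, 0.0818]
tcp_rot: [0.425, 0.565, -0.565, -0.424]
contact_force: [0.8, -0.5, 0.4]
opening: 0.401
```

```bash
python3 - <<'E'
from h import *
from plant import ctrl
s=ctrl.get_state(); print(s["eef_pos"],s["dq"].round(3)); print(plan(s,[.6311,-.1168,.0205],106.05))
E
```

```text
[ 0.63214533 -0.11660811  0.08183952] [-0.007 -0.024 -0.037 -0.004 -0.003 -0.   ]
(array([ 0.07,  0.11, -0.04]), array([ 0.2, 61.3,  1.1]))
```

Call:
{"method": "step_arm", "body": {
  "newtons": 50,
  "rows": [
    [[0,0,0],[0.2,30,0.8],0.6],
    [[0,0,0],[0.2,50,0.8],0.6],
    [[0,0,0],[0.2,60,0.8],0.6],
    [[0,0,0],[0.2,60,0.8],0.6],
    [[0,0,0],[0.2,60,0.8],1.0],
    [[0,0,0],[0.2,60,0.8],1.0],
    [[0,0,0],[0.2,60,0.8],1.0],
    [[0,0,0],[0.2,60,0.8],1.0],
    [[0,0,0],[0.2,60,0.8],1.0]
  ]
}}

```text
time: 3.4
eef_pos: [0.6327, -0.1178, 0.0232]
tcp_rot: [0.426, 0.566, -0.565, -0.424]
contact_force: [-1.4, 0.4, 5.5]
opening: 0.091
```

```bash
python3 - <<'E'
from h import *
from plant import ctrl,viewer
s=ctrl.get_state(); print(s["eef_pos"],s["contact_force"],s["wrist_torque"],s["opening"])
p,d=viewer.read_camera("wrist")
cv2.imwrite("pics/w2.png",p[:,:,::-1])
s=ctrl.get_state(); print(s["eef_pos"],s["contact_force"],s["wrist_torque"],s["opening"])
E
```

```text
[ 0.63271565 -0.11784207  0.02318343] [-1.41313302  0.42549978  5.53991268] [0.20383381 0.12135881 0.00318905] 0.09058327276193817
[ 0.63270423 -0.11781491  0.02315066] [-0.74747444  0.97151841  6.77223924] [0.14454383 0.102812   0.01625386] 0.09192427728663027
```

View pics/w2.png

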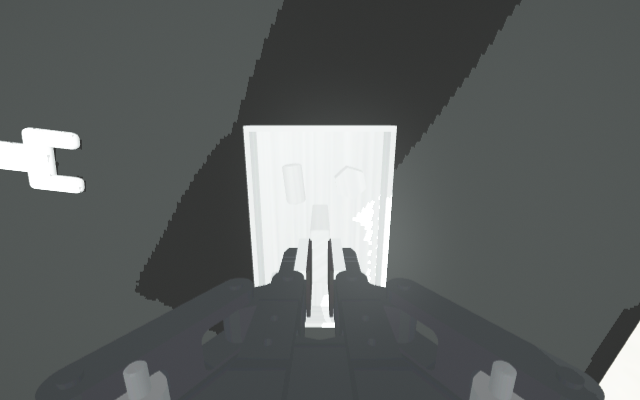

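The pads close on the tab near (320,270) and the tray hasn't shifted. I'll lift it gently and check the weight.

Call:
{"method": "step_arm", "body": {
  "newtons": 50,
  "rows": [
    [[0,0,0],[0,-2,0],1],
    [[0,0,0],[0,-6,0],1],
    [[0,0,0],[0,-12,0],1],
    [[0,0,0],[0,-20,0],1],
    [[0,0,0],[0,-29,0],1],
    [[0,0,0],[0,-38,0],1],
    [[0,0,0],[0,-46,0],1],
    [[0,0,0],[0,-52,0],1],
    [[0,0,0],[0,-56,0],1],
    [[0,0,0],[0,-58,0],1]
  ]
}}

```text
time: 4.28
eef_pos: [0.6314, -0.1176, 0.0796]
tcp_rot: [0.426, 0.565, -0.565, -0.425]
contact_force: [-0.1, 0.3, -3.9]
opening: 0.093
```

```bash
python3 - <<'E'
from h import *
from plant import ctrl,viewer
s=ctrl.get_state(); print(s["eef_pos"],s["contact_force"],s["wrist_torque"],s["opening"])
p,d=viewer.read_camera("wrist"); c=viewer.calibration("wrist")
cv2.imwrite("pics/w3.png",p[:,:,::-1])
p,d=viewer.read_camera("scene"); a=p[220:300,250:350]
cv2.imwrite("pics/s3.png",cv2.resize(a,None,fx=6,fy=6,interpolation=cv2.INTER_CUBIC)[:,:,::-1])
B=np.array([.5894,.1891]);th=np.radians(2.0);R=np.array([[np.cos(th),-np.sin(th)],[np.sin(th),np.cos(th)]])
g=B+R@[-.085,0]; print(g, plan(s,[*g,.135],92.))
E
```

```text
[ 0.63138076 -0.11755155  0.07961021] [-0.09603638  0.31441546 -3.85390938] [0.02181274 0.0293039  0.02961957] 0.09329077159035438
[0.50445178 0.18613354] (array([ 0.08, 14.1 , -0.04]), array([326.9, -55.7,  37.7]))
```

View pics/w3.png

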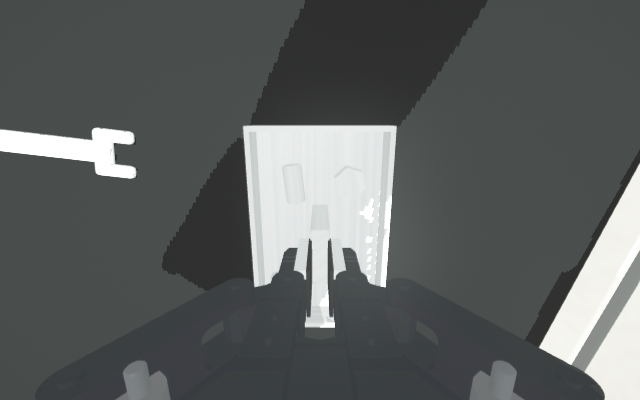

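View pics/s3.png

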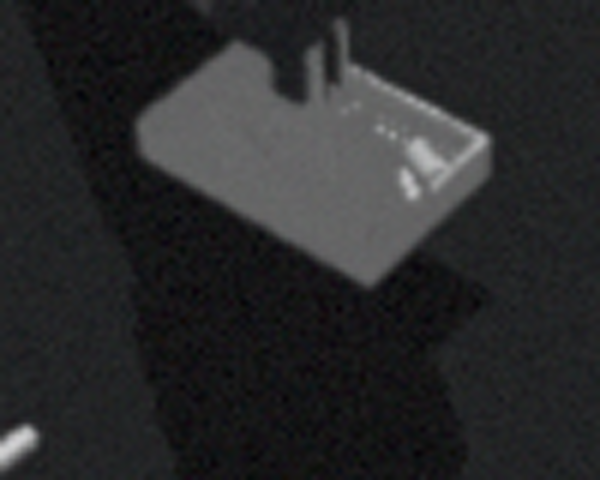

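The wrist and scene pictures show the tray hanging level by its tab with the fittings in place; it weighs about 3.9 N. Next I'll carry it to the bay.

Call:
{"method": "step_arm", "body": {
  "rows": [
    [[0,0.2,0],[4,-4,0.5],1],
    [[0,0.5,0],[12,-9,1.4],1],
    [[0,1,0],[24,-16,2.8],1],
    [[0,1.7,0],[40,-24,4.6],1],
    [[0,2.6,0],[59.5,-33,6.9],1],
    [[0,3.6,0],[83.5,-42,9.6],1],
    [[0,4.6,0],[107,-49,12.4],1],
    [[0,5.7,0],[131,-54,15.1],1],
    [[0,6.7,0],[155,-57,17.9],1],
    [[0,7.7,0],[179,-58,20.6],1]
  ]
}}

```text
time: 5.22
eef_pos: [0.5608, 0.0509, 0.1379]
tcp_rot: [0.463, 0.536, -0.535, -0.462]
contact_force: [-0.0, 0.1, -3.9]
opening: 0.091
```

```bash
python3 - <<'E'
from h import *
from plant import ctrl,viewer
s=ctrl.get_state(); print(s["time"],s["eef_pos"],s["contact_force"])
print(plan(s,[.50445,.1861,.135],92.))
E
```

```text
5.2167 [0.56075862 0.05087181 0.13789173] [-0.01785605  0.05315513 -3.85866645]
(array([0.1 , 6.35, 0.  ]), array([142. ,   2.8,  36.1]))
```

Call:
{"method": "step_arm", "body": {
  "rows": [
    [[0,1.0,0],[24,0,6],1],
    [[0,2.1,0],[48,0,12],1],
    [[0,3.2,0],[71,0,18],1],
    [[0,4.1,0],[91,0,23],1],
    [[0,4.9,0],[108,0,28],1],
    [[0,5.5,0],[121,0,31.5],1],
    [[0,6.0,0],[130,0,34],1],
    [[0,6.3,0],[136,0,35.5],1],
    [[0,6.3,0],[138.5,0,36],1],
    [[0,6.3,0],[138.5,0,36],1]
  ]
}}

```text
time: 6.05
eef_pos: [0.5052, 0.1813, 0.1367]
tcp_rot: [0.491, 0.509, -0.509, -0.49]
contact_force: [0.0, 0.4, -3.8]
opening: 0.1
```

```bash
python3 - <<'E'
from h import *
from plant import ctrl,viewer
s=ctrl.get_state(); print(s["time"],s["eef_pos"],s["contact_force"])
print(plan(s,[.50445,.1861,.135],92.))
for n in ["top","wrist"]:
    c=viewer.calibration(n);p,d=viewer.read_camera(n)
    np.savez(f"pics/{n}4.npz",p=p,d=d,**c)
    cv2.imwrite(f"pics/{n}4.png",(p if n=="wrist" else cv2.resize(p[130:260,180:300],None,fx=4.5,fy=4.5,interpolation=cv2.INTER_CUBIC))[:,:,::-1])
E
```

```text
6.05 [0.5051719  0.1813238  0.13671918] [ 0.01198672  0.39790173 -3.75410139]
(array([0.02, 0.17, 0.  ]), array([4.8, 1.7, 0.5]))
```

View pics/top4.png

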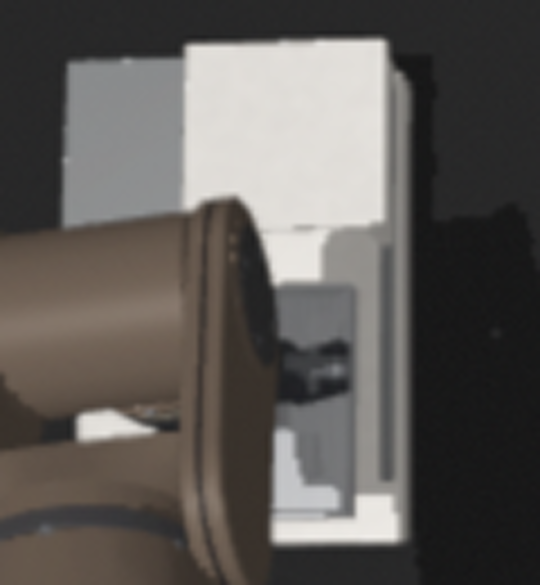

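View pics/wrist4.png

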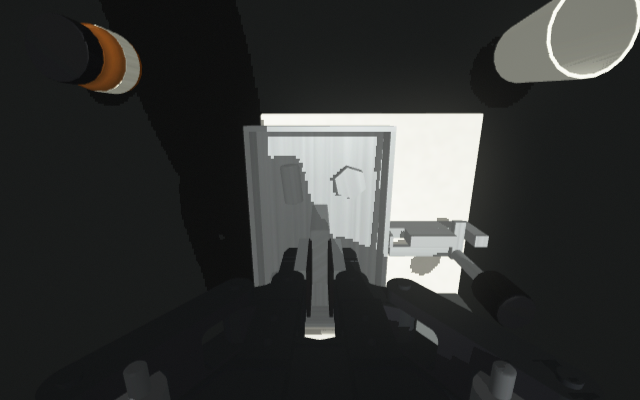

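```bash
python3 - <<'E'
from h import *
from plant import ctrl,viewer
p,d=viewer.read_camera("scene"); c=viewer.calibration("scene"); np.savez("pics/scene4.npz",p=p,d=d,**c)
cv2.imwrite("pics/scene4.png",cv2.resize(p[60:260,280:480],None,fx=3,fy=3,interpolation=cv2.INTER_CUBIC)[:,:,::-1])
f=dict(np.load("pics/top4.npz"))
v,u=np.mgrid[120:270,150:245];D=f["d"][120:270,150:245]
X=((np.stack([u,v,np.ones_like(u)],-1).reshape(-1,3)@np.linalg.inv(f["K"]).T)*D.reshape(-1,1)-f["t"])@f["R"]
k=(D.ravel()>0)&(X[:,2]>.17)
for y0 in np.arange(.15,.5,.025):
    q=X[k&(abs(X[:,1]-y0)<.0125)&(X[:,0]>.45)]
    if len(q): print(round(y0,3),len(q),"x",q[:,0].min().round(3),q[:,0].max().round(3),"z",q[:,2].min().round(3),q[:,2].max().round(3))
E
```

```text
0.15 579 x 0.451 0.549 z 0.203 0.48
0.175 686 x 0.451 0.542 z 0.172 0.478
0.2 634 x 0.464 0.538 z 0.32 0.446
0.225 852 x 0.45 0.539 z 0.385 0.475
0.25 8 x 0.514 0.533 z 0.426 0.443
```

View pics/scene4.png

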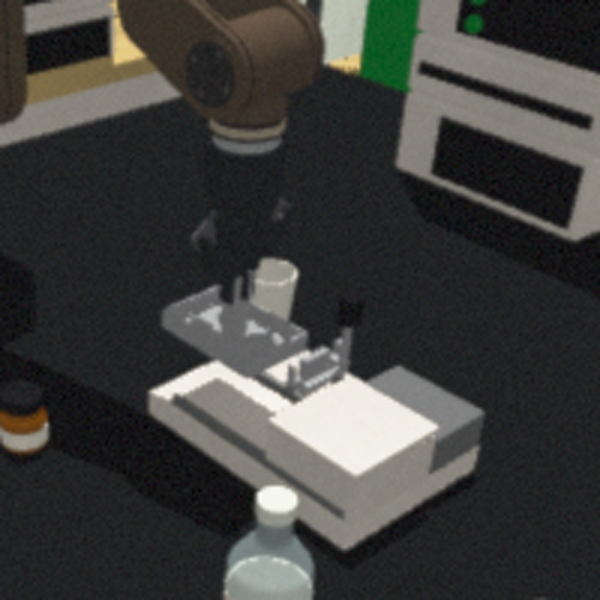

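The arm's links are well above the latch (z>0.3). In the wrist picture the deck's front edge runs from (261,113) to (483,114). I'll use it to refine the bay pose.

```bash
python3 - <<'E'
from h import *
f=dict(np.load("pics/wrist4.npz"))
p=f["p"];z=cv2.resize(p[100:300,250:540],None,fx=2.7,fy=2.7,interpolation=cv2.INTER_CUBIC); cv2.imwrite("pics/w4z.png",z[:,:,::-1])
g=cv2.cvtColor(p,cv2.COLOR_RGB2GRAY).astype(int)
# front edge: first row bright, per column
pts=[]
for u in list(range(268,478,6)):
    col=g[100:125,u]; j=np.argmax(col>120); a,b=col[j-1],col[j]; pts.append([u,100+j-1+(120-a)/(b-a)])
W=ray(f,pts,.03); k=np.polyfit(W[:,1],W[:,0],1); print("edge slope deg",np.degrees(np.arctan(k[0])),"x at y=.189",np.polyval(k,.189), np.abs(W[:,0]-np.polyval(k,W[:,1])).max())
row=g[150]; 
for v in (120,135,150,170,190): 
    r=g[v,440:500]; j=np.argmin(r>120); print(v,440+j,ray(f,[440+j-.5,v],.03).round(4))
for v in (115,118,121):
    r=g[v,240:300]; j=np.argmax(r>120); print(v,240+j,ray(f,[240+j-.5,v],.03).round(4))
E
```

```text
edge slope deg -2.155208331765525 x at y=.189 0.42932587545144096 5.9301547631174234e-05
120 483 [[0.4306 0.3247 0.03  ]]
135 481 [[0.4436 0.3254 0.03  ]]
150 479 [[0.457  0.3261 0.03  ]]
170 476 [[0.4755 0.3267 0.03  ]]
190 473 [[0.4947 0.3274 0.03  ]]
115 261 [[0.4335 0.1266 0.03  ]]
118 261 [[0.4361 0.1265 0.03  ]]
121 261 [[0.4387 0.1265 0.03  ]]
```

View pics/w4z.png

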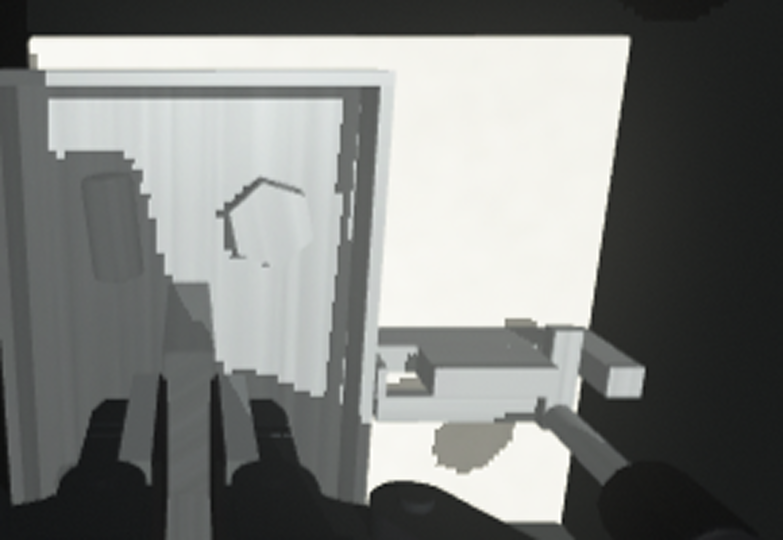

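```bash
python3 - <<'E'
from h import *
f=dict(np.load("pics/wrist4.npz"))
W=ray(f,[[244,126],[396,126]],.1355); print(W.round(4), W.mean(0))
# expected front rim centre from TCP
yaw=np.radians(2.0); print(np.array([.50517,.18132])-.065*np.array([np.cos(yaw),np.sin(yaw)]))
from plant import ctrl
s=ctrl.get_state(); print(s["eef_pos"],s["contact_force"])
th=np.radians(2.15);R=np.array([[np.cos(th),-np.sin(th)],[np.sin(th),np.cos(th)]])
for B in ([.5893,.1916],[.5893,.1905]):
  g=np.array(B)+R@[-.085,0]; print(g,plan(s,[*g,.075],92.15))
E
```

```text
[[0.4408 0.138  0.1355]
 [0.4378 0.221  0.1355]] [0.43931135 0.17947762 0.1355    ]
[0.4402096  0.17905153]
[0.50582668 0.1802773  0.13657166] [ 0.0118823   0.28709987 -3.79702965]
[0.50435984 0.18841116] (array([ 0.02, -0.08, -0.01]), array([ 8.2, 61.6,  1.2]))
[0.50435984 0.18731116] (array([ 0.02, -0.08, -0.01]), array([ 7.1, 61.6,  1.2]))
```

Call:
{"method": "step_arm", "body": {
  "rows": [
    [[0,0,0],[1,3,0.2],1],
    [[0,0,0],[3,9,0.5],1],
    [[0,0,0],[5,18,0.9],1],
    [[0,0,0],[7,29,1.2],1],
    [[0,0,0],[8,40,1.2],1],
    [[0,0,0],[8,49,1.2],1],
    [[0,0,0],[8,56,1.2],1],
    [[0,0,0],[8,60,1.2],1],
    [[0,0,0],[8,61.5,1.2],1],
    [[0,0,0],[8,61.5,1.2],1]
  ]
}}

```text
time: 7.03
eef_pos: [0.504, 0.1885, 0.0745]
tcp_rot: [-0.491, -0.509, 0.509, 0.491]
contact_force: [0.9, 0.2, -3.3]
opening: 0.098
```

```bash
python3 - <<'E'
from h import *
from plant import ctrl,viewer
s=ctrl.get_state(); print(s["eef_pos"],s["contact_force"])
print(plan(s,[.5044,.1882,.0532],92.15))
p,d=viewer.read_camera("wrist");c=viewer.calibration("wrist"); np.savez("pics/w5.npz",p=p,d=d,**c)
cv2.imwrite("pics/w5.png",p[:,:,::-1])
E
```

```text
[0.50400912 0.18853087 0.0744994 ] [ 0.92196795  0.23124386 -3.34793304]
(array([-0.04, -0.05, -0.01]), array([-0.3, 21.3, -0.4]))
```

View pics/w5.png

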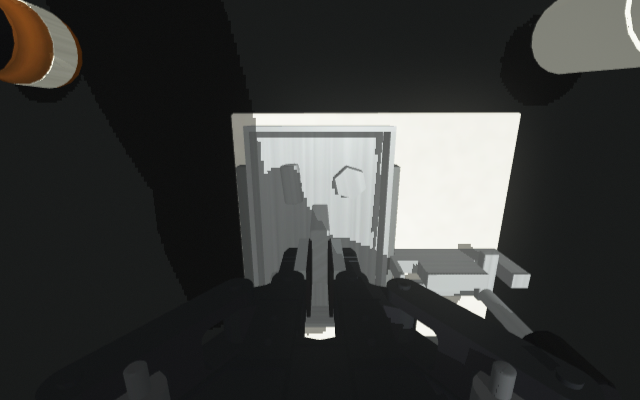

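The tray is centred between the rails, whose outer ends show at (238,165) and (399,165). I'll lower it gently.

Call:
{"method": "step_arm", "body": {
  "rows": [
    [[0,0,0],[0,3,0],1],
    [[0,0,0],[0,7,0],1],
    [[0,0,0],[0,11,0],1],
    [[0,0,0],[0,15,0],1],
    [[0,0,0],[0,18,0],1],
    [[0,0,0],[0,20,0],1],
    [[0,0,0],[0,21,0],1],
    [[0,0,0],[0,21.5,0],1],
    [[0,0,0],[0,21.5,0],1]
  ]
}}

```text
time: 7.83
eef_pos: [0.5042, 0.1886, 0.0534]
tcp_rot: [0.491, 0.509, -0.509, -0.491]
contact_force: [1.2, 0.0, -2.7]
opening: 0.095
```

Call:
{"method": "step_arm", "body": {
  "rows": [
    [[0,0,0],[0,0.6,0],1],
    [[0,0,0],[0,1.2,0],1],
    [[0,0,0],[0,1.2,0],1]
  ]
}}

```text
time: 8.08
eef_pos: [0.5044, 0.1887, 0.0532]
tcp_rot: [0.491, 0.509, -0.509, -0.491]
contact_force: [-2.4, -1.0, 2.0]
opening: 0.094
```

Contact. I'll open to about 30 mm and rise.

Call:
{"method": "step_arm", "body": {
  "rows": [
    [[0,0,0],[0,0,0],0.85],
    [[0,0,0],[0,0,0],0.65],
    [[0,0,0],[0,0,0],0.65],
    [[0,0,0],[0,0,0],0.65],
    [[0,0,0],[0,0,0],0.65],
    [[0,0,0],[0,-10,0],0.65],
    [[0,0,0],[0,-30,0],0.65],
    [[0,0,0],[0,-60,0],0.65],
    [[0,0,0],[0,-85,0],0.65],
    [[0,0,0],[0,-95,0],0.65]
  ]
}}

```text
time: 8.92
eef_pos: [0.5066, 0.1891, 0.1523]
tcp_rot: [0.492, 0.511, -0.507, -0.489]
contact_force: [0.9, 0.3, 0.6]
opening: 0.347
```

```bash
python3 - <<'E'
from h import *
from plant import ctrl,viewer
s=ctrl.get_state(); print(s["eef_pos"],s["contact_force"],s["opening"])
p,d=viewer.read_camera("wrist");c=viewer.calibration("wrist"); np.savez("pics/w6.npz",p=p,d=d,**c)
cv2.imwrite("pics/w6.png",p[:,:,::-1])
E
```

```text
[0.50660434 0.18911039 0.15228062] [0.92643516 0.30606647 0.61801673] 0.34719354344637443
```

View pics/w6.png

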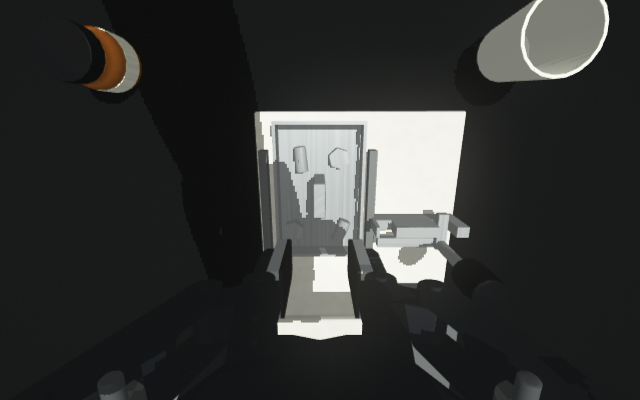

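The wrist picture shows the tray resting between the rails, rim at (273..366, 123..250), with all four fittings in it. I'll move behind its front wall with the fingers shut.

```bash
python3 - <<'E'
from h import *
from plant import ctrl
s=ctrl.get_state(); print(s["eef_pos"],s["dq"].round(3))
print(plan(s,[.4134,.1848,.13],92.15))
E
```

```text
[0.50712331 0.18919795 0.15287413] [-0.001  0.04   0.035  0.002 -0.062 -0.   ]
(array([ 0.52, -0.04,  0.07]), array([-1., 22., 94.]))
```

Call:
{"method": "step_arm", "body": {
  "rows": [
    [[0,0,0],[-1,0,20],1],
    [[0,0,0],[-1,0,50],1],
    [[0,0,0],[-1,5,80],1],
    [[0,0,0],[-1,15,94],1],
    [[0,0,0],[-1,24,94],1],
    [[0,0,0],[-1,24,94],1],
    [[0,0,0],[-1,24,94],1]
  ]
}}

```text
time: 9.55
eef_pos: [0.4104, 0.184, 0.1224]
tcp_rot: [-0.491, -0.509, 0.509, 0.491]
contact_force: [0.2, -0.0, 0.7]
opening: 0.001
```

```bash
python3 - <<'E'
from h import *
from plant import ctrl,viewer
s=ctrl.get_state(); print(s["eef_pos"],s["contact_force"],s["opening"],s["qpos"].round(2))
print(plan(s,[.4134,.1848,.039],92.15))
p,d=viewer.read_camera("scene")
cv2.imwrite("pics/s7.png",cv2.resize(p[100:260,280:480],None,fx=3.5,fy=3.5,interpolation=cv2.INTER_CUBIC)[:,:,::-1])
p,d=viewer.read_camera("top")
cv2.imwrite("pics/t7.png",cv2.resize(p[130:270,180:300],None,fx=4,fy=4,interpolation=cv2.INTER_CUBIC)[:,:,::-1])
E
```

```text
[0.41035617 0.1840243  0.12242681] [ 0.24372142 -0.00346803  0.68569619] 0.0006647243335767021 [ 0.2  -0.13  2.19 -0.    1.08 -1.41]
(array([-0.07, -0.06, -0.02]), array([ 0.7, 83.4, -3.2]))
```

View pics/s7.png

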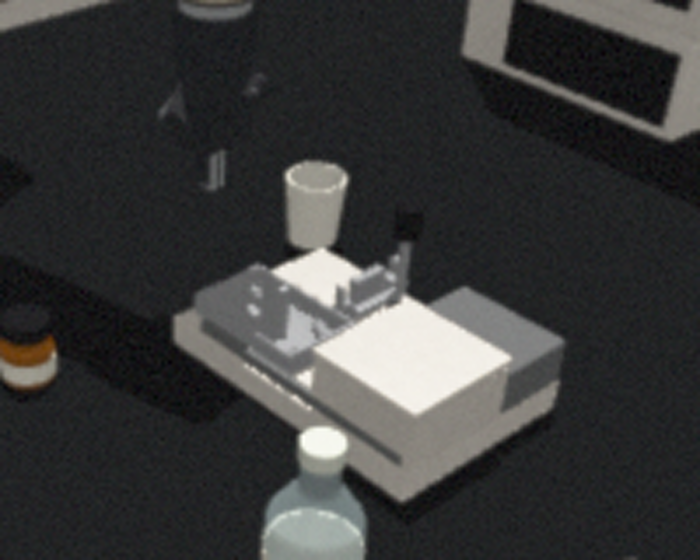

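View pics/t7.png

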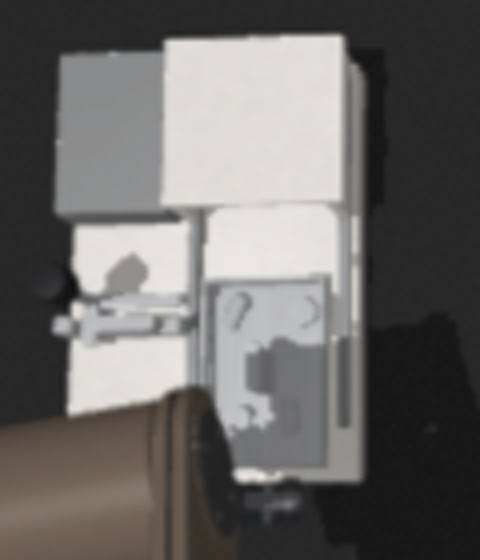

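Both views show the tray square between the rails on the sill and the shut fingers in front of it. I'll lower the fingers to the level of the wall.

Call:
{"method": "step_arm", "body": {
  "rows": [
    [[0,0,0],[0.7,15,-1.5],1],
    [[0,0,0],[0.7,40,-1.5],1],
    [[0,0,0],[0.7,65,-1.5],1],
    [[0,0,0],[0.7,78,-1.5],1],
    [[0,0,0],[0.7,82.5,-1.5],1],
    [[0,0,0],[0.7,82.5,-1.5],1],
    [[0,0,0],[0.7,82.5,-1.5],1]
  ]
}}

```text
time: 10.23
eef_pos: [0.413, 0.185, 0.0415]
tcp_rot: [0.491, 0.509, -0.509, -0.491]
contact_force: [0.1, 0.4, 0.5]
opening: 0.002
```

```bash
python3 - <<'E'
from h import *
from plant import ctrl,viewer
s=ctrl.get_state(); print(s["eef_pos"],s["contact_force"])
print(plan(s,[.4134,.1848,.039],92.15))
p,d=viewer.read_camera("wrist")
cv2.imwrite("pics/w8.png",p[:,:,::-1])
E
```

```text
[0.41295593 0.18504286 0.04151959] [0.13239934 0.3695654  0.52404953]
(array([ 0.07, -0.07,  0.01]), array([-0.3,  2.5, -0.4]))
```

View pics/w8.png

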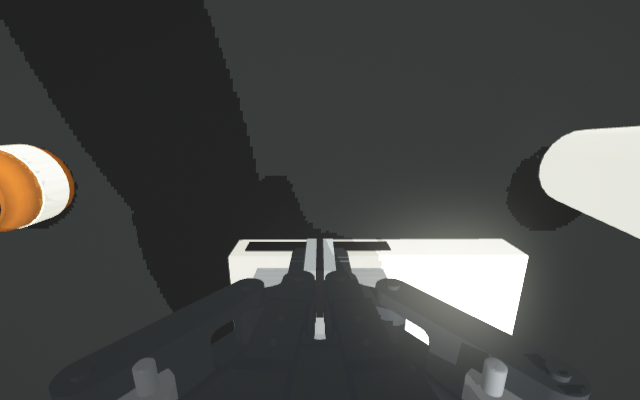

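The shut fingers are in front of the tray's front wall (black slot at (245..390,245)) and about centred. I'll push inwards slowly.

Call:
{"method": "step_arm", "body": {
  "rows": [
    [[0,0,0],[-0.3,1,-2],1],
    [[0,0,0],[-0.3,2,-5],1],
    [[0,0,0],[-0.3,2,-8],1],
    [[0,0,0],[-0.3,2,-11],1],
    [[0,0,0],[-0.3,2,-14],1],
    [[0,0,0],[-0.3,2,-17],1],
    [[0,0,0],[-0.3,2,-20],1],
    [[0,0,0],[-0.3,2,-23],1],
    [[0,0,0],[-0.3,2,-26],1],
    [[0,0,0],[-0.3,2,-30],1]
  ]
}}

```text
time: 11.12
eef_pos: [0.4418, 0.1857, 0.0386]
tcp_rot: [-0.491, -0.509, 0.509, 0.491]
contact_force: [-0.1, 0.4, -0.7]
opening: -0.003
```

```bash
python3 - <<'E'
from h import *
from plant import ctrl,viewer
s=ctrl.get_state(); print(s["eef_pos"],s["contact_force"])
p,d=viewer.read_camera("top")
cv2.imwrite("pics/t9.png",cv2.resize(p[130:270,180:300],None,fx=4,fy=4,interpolation=cv2.INTER_CUBIC)[:,:,::-1])
p,d=viewer.read_camera("scene")
cv2.imwrite("pics/s9.png",cv2.resize(p[100:260,280:480],None,fx=3.5,fy=3.5,interpolation=cv2.INTER_CUBIC)[:,:,::-1])
s=ctrl.get_state(); print(s["eef_pos"],s["contact_force"])
E
```

```text
[0.44183864 0.18572511 0.03863014] [-0.12482461  0.44737545 -0.67581011]
[0.44246757 0.18572844 0.03889759] [ 0.20565461  0.14943628 -0.13968613]
```

View pics/t9.png

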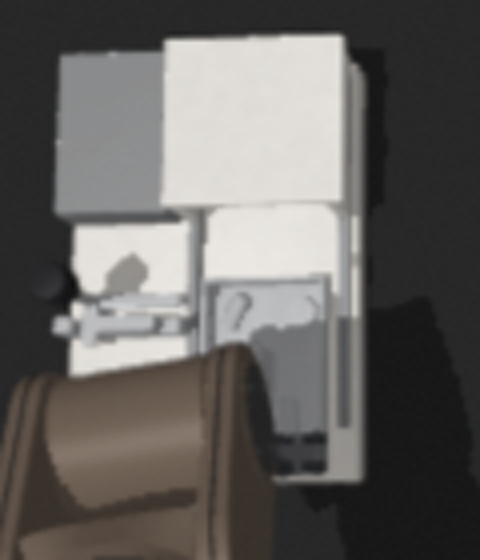

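View pics/s9.png

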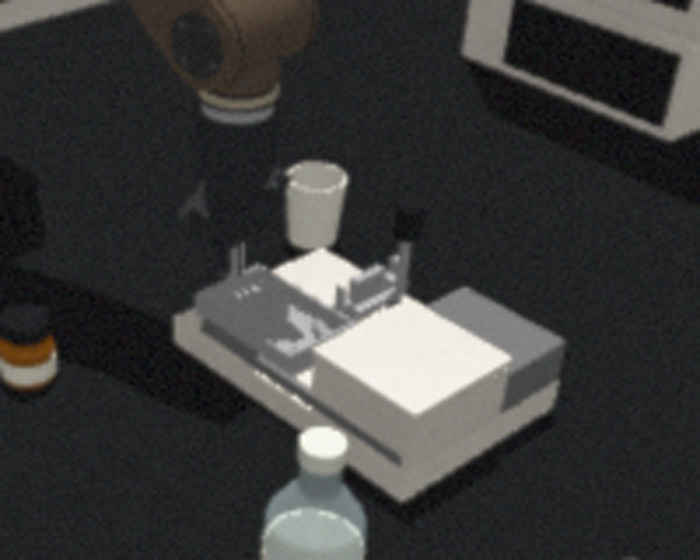

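```bash
python3 - <<'E'
from h import *
f=dict(np.load("pics/w6.npz")); W=ray(f,[[272.5,122.5],[366,122.5],[319,113],[258,113]],[.052,.052,.03,.03]); print(W.round(4))
E
```

```text
[[0.442  0.1468 0.052 ]
 [0.439  0.2285 0.052 ]
 [0.4322 0.1871 0.03  ]
 [0.4343 0.1299 0.03  ]]
```

```bash
python3 - <<'E'
from h import *
from plant import ctrl,viewer
c=viewer.calibration("wrist");p,d=viewer.read_camera("wrist"); np.savez("pics/w10.npz",p=p,d=d,**c)
cv2.imwrite("pics/w10.png",cv2.resize(p[170:370,200:460],None,fx=3,fy=3,interpolation=cv2.INTER_CUBIC)[:,:,::-1])
a=cv2.imread("pics/t7.png",0)[260:310,205:335];b=cv2.imread("pics/t9.png",0)
r=cv2.matchTemplate(b[230:340,190:350],a,cv2.TM_CCOEFF_NORMED); _,m,_,l=cv2.minMaxLoc(r); print(m,l,"expected (15,30) if unmoved; 4px zoom ~2.5mm")
E
```

```text
0.9998805522918701 (15, 30) expected (15,30) if unmoved; 4px zoom ~2.5mm
```

View pics/w10.png

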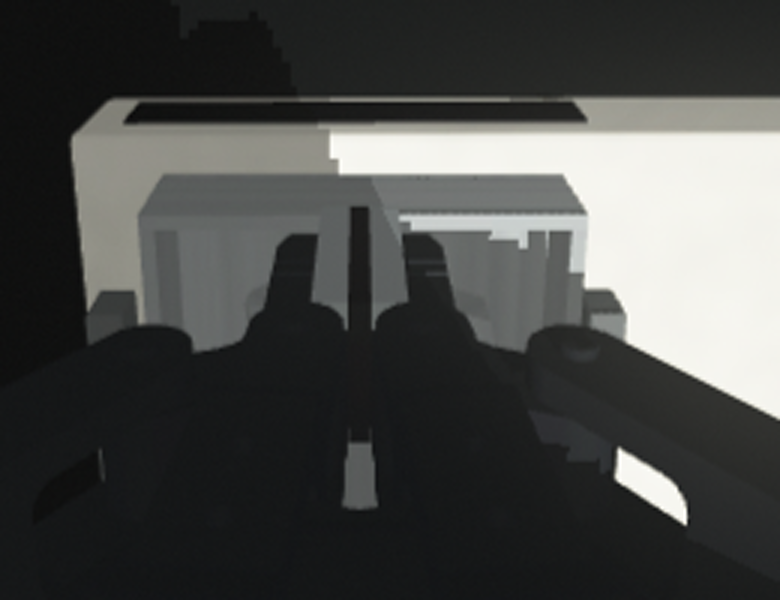

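```bash
python3 - <<'E'
from h import *
f=dict(np.load("pics/w10.npz"))
q=lambda u,v:[u/3+200-.33,v/3+170-.33]
print(ray(f,[q(250,131),q(600,131),q(250,175),q(500,175),q(250,212),q(500,212),q(360,206)],[.03,.03,.03,.03,.052,.052,.0385]).round(4))
d=f["d"]; print(d[235:245,300:340:8].round(3))
from plant import ctrl; s=ctrl.get_state(); print(s["eef_pos"])
E
```

```text
[[0.4297 0.1634 0.03  ]
 [0.4271 0.2359 0.03  ]
 [0.4394 0.1634 0.03  ]
 [0.4375 0.216  0.03  ]
 [0.4383 0.166  0.052 ]
 [0.4366 0.2124 0.052 ]
 [0.442  0.1866 0.0385]]
[[0.171 0.171 0.171 0.172 0.171]
 [0.171 0.17  0.17  0.171 0.17 ]
 [0.169 0.169 0.168 0.168 0.167]
 [0.166 0.167 0.167 0.167 0.166]
 [0.165 0.148 0.148 0.149 0.148]
 [0.164 0.147 0.147 0.147 0.147]
 [0.162 0.146 0.146 0.146 0.146]
 [0.162 0.145 0.145 0.145 0.145]
 [0.162 0.143 0.144 0.144 0.144]
 [0.162 0.141 0.143 0.141 0.142]]
[0.44206258 0.18570901 0.03877257]
```

```bash
python3 - <<'E'
from h import *
f=dict(np.load("pics/w10.npz")); d=f["d"]
for v in range(228,262,2):
    o=[]
    for u in (280,300,308,316,324,332,350):
        X=f["R"].T@(d[v,u]*np.linalg.inv(f["K"])@[u,v,1]-f["t"]); o.append("%.3f/%.3f/%.3f"%tuple(X))
    print(v,o)
E
```

```text
228 ['0.439/0.162/0.030', '0.439/0.174/0.031', '0.439/0.179/0.030', '0.438/0.184/0.032', '0.438/0.189/0.031', '0.438/0.194/0.030', '0.438/0.206/0.031']
230 ['0.439/0.162/0.034', '0.439/0.174/0.034', '0.438/0.179/0.035', '0.439/0.184/0.033', '0.439/0.189/0.033', '0.438/0.194/0.034', '0.438/0.205/0.034']
232 ['0.440/0.162/0.037', '0.439/0.175/0.037', '0.439/0.179/0.037', '0.438/0.184/0.037', '0.438/0.189/0.037', '0.438/0.194/0.037', '0.438/0.205/0.037']
234 ['0.439/0.163/0.040', '0.438/0.175/0.042', '0.439/0.180/0.041', '0.438/0.184/0.042', '0.438/0.189/0.041', '0.438/0.194/0.040', '0.438/0.204/0.041']
236 ['0.439/0.163/0.044', '0.439/0.175/0.043', '0.439/0.180/0.044', '0.439/0.184/0.043', '0.439/0.189/0.043', '0.438/0.194/0.044', '0.438/0.204/0.042']
238 ['0.439/0.164/0.047', '0.438/0.175/0.047', '0.439/0.180/0.046', '0.438/0.184/0.047', '0.438/0.189/0.047', '0.438/0.193/0.048', '0.438/0.204/0.047']
240 ['0.439/0.164/0.050', '0.439/0.175/0.050', '0.432/0.180/0.065', '0.432/0.184/0.065', '0.432/0.188/0.065', '0.431/0.192/0.066', '0.438/0.204/0.050']
242 ['0.439/0.164/0.052', '0.439/0.1
[... 783 characters left out ...]
/0.079', '0.432/0.185/0.079', '0.431/0.188/0.080', '0.431/0.192/0.080', '0.453/0.206/0.033']
254 ['0.456/0.162/0.033', '0.436/0.177/0.073', '0.432/0.181/0.081', '0.432/0.185/0.081', '0.432/0.188/0.081', '0.431/0.192/0.082', '0.454/0.206/0.033']
256 ['0.457/0.162/0.033', '0.436/0.177/0.075', '0.432/0.181/0.084', '0.432/0.185/0.082', '0.432/0.188/0.083', '0.432/0.192/0.083', '0.456/0.207/0.032']
258 ['0.459/0.162/0.033', '0.436/0.177/0.077', '0.431/0.181/0.087', '0.432/0.185/0.085', '0.432/0.188/0.085', '0.431/0.192/0.086', '0.457/0.207/0.032']
260 ['0.460/0.162/0.034', '0.436/0.177/0.079', '0.431/0.181/0.088', '0.432/0.185/0.088', '0.432/0.188/0.087', '0.431/0.192/0.088', '0.458/0.207/0.034']
```

```bash
python3 - <<'E'
from h import *
def show(n,us,vs):
    f=dict(np.load(f"pics/{n}.npz")); d=f["d"]
    for v in vs:
        o=[]
        for u in us:
            X=f["R"].T@(d[v,u]*np.linalg.inv(f["K"])@[u,v,1]-f["t"]); o.append("%.3f/%.3f/%.3f"%tuple(X))
        print(n,v,o)
show("w5",(300,306,320,332,338),range(200,290,6))
show("w1",(242,248,392,398),range(236,290,6))
f=dict(np.load("pics/w5.npz"));print(-f["R"].T@f["t"])
E
```

```text
w5 200 ['0.483/0.177/0.065', '0.486/0.180/0.054', '0.485/0.189/0.054', '0.485/0.197/0.055', '0.485/0.201/0.055']
w5 206 ['0.490/0.176/0.055', '0.490/0.180/0.055', '0.488/0.189/0.058', '0.489/0.197/0.055', '0.489/0.201/0.054']
w5 212 ['0.494/0.176/0.054', '0.494/0.180/0.054', '0.488/0.189/0.072', '0.493/0.197/0.054', '0.493/0.201/0.055']
w5 218 ['0.498/0.176/0.055', '0.498/0.180/0.055', '0.488/0.189/0.082', '0.497/0.198/0.055', '0.497/0.201/0.055']
w5 224 ['0.503/0.176/0.054', '0.502/0.180/0.055', '0.488/0.189/0.092', '0.502/0.198/0.055', '0.502/0.202/0.055']
w5 230 ['0.506/0.176/0.056', '0.507/0.180/0.054', '0.488/0.189/0.101', '0.506/0.198/0.055', '0.506/0.202/0.055']
w5 236 ['0.511/0.176/0.055', '0.511/0.181/0.055', '0.491/0.189/0.102', '0.510/0.198/0.056', '0.510/0.202/0.056']
w5 242 ['0.494/0.179/0.104', '0.494/0.182/0.105', '0.495/0.189/0.101', '0.493/0.195/0.104', '0.493/0.198/0.104']
w5 248 ['0.494/0.180/0.111', '0.494/0.183/0.111', '0.498/0.189/0.102', '0.494/0.195/0.110', '0.493/0.198/0.111']
w5 254 ['0.494/0.180/0.117', '0.494/0.183/0.117', '0.501/0.190/0.103', '0.494/0.195
[... 792 characters left out ...]
8 ['0.723/-0.181/0.002', '0.613/-0.147/0.214', '0.594/-0.081/0.214', '0.669/0.009/0.001']
w1 254 ['0.614/-0.148/0.221', '0.613/-0.145/0.220', '0.594/-0.083/0.222', '0.594/-0.080/0.222']
w1 260 ['0.613/-0.146/0.227', '0.612/-0.144/0.227', '0.595/-0.084/0.227', '0.595/-0.081/0.226']
w1 266 ['0.613/-0.145/0.232', '0.612/-0.143/0.232', '0.596/-0.085/0.232', '0.595/-0.083/0.232']
w1 272 ['0.612/-0.144/0.238', '0.615/-0.142/0.232', '0.597/-0.085/0.234', '0.595/-0.084/0.237']
w1 278 ['0.612/-0.143/0.242', '0.617/-0.142/0.233', '0.599/-0.084/0.235', '0.548/-0.130/0.342']
w1 284 ['0.615/-0.142/0.241', '0.619/-0.141/0.234', '0.602/-0.084/0.235', '0.598/-0.084/0.241']
[0.43552886 0.18679355 0.23801934]
```

Something disagrees here. The wrist depth puts the shut fingertips at z≈0.063, about 24 mm above the reported TCP (0.039). The tray hasn't moved and there's no force, so the tips are passing above the rim. I'll back off and check the gripper's real profile from the side.

Call:
{"method": "step_arm", "body": {
  "rows": [
    [[0,0,0],[0,0,8],1],
    [[0,0,0],[0,0,20],1],
    [[0,0,0],[0,0,31],1],
    [[0,0,0],[0,0,31],1],
    [[0,0,0],[0,0,31],1]
  ]
}}

```text
time: 11.68
eef_pos: [0.4098, 0.1846, 0.0386]
tcp_rot: [-0.491, -0.509, 0.509, 0.491]
contact_force: [0.2, 0.4, 0.8]
opening: -0.0
```

```bash
python3 - <<'E'
from h import *
from plant import ctrl,viewer
s=ctrl.get_state(); e=s["eef_pos"]; print(e,s["contact_force"])
for n in ("scene","top"):
    p,d=viewer.read_camera(n); f=viewer.calibration(n); np.savez(f"pics/{n}11.npz",p=p,d=d,**f)
    h,w=d.shape; v,u=np.mgrid[:h,:w]
    X=((np.stack([u,v,np.ones_like(u)],-1).reshape(-1,3)@np.linalg.inv(f["K"]).T)*d.reshape(-1,1)-f["t"])@f["R"]
    k=(d.ravel()>0)&(np.hypot(X[:,0]-e[0],X[:,1]-e[1])<.09)&(X[:,2]>.045)
    for z0 in np.arange(.05,.26,.01):
        q=X[k&(abs(X[:,2]-z0)<.005)]
        if len(q): print(n,round(z0,3),len(q),"dx",((np.percentile(q[:,0],[3,97])-e[0])*1e3).round(0),"dy",((np.percentile(q[:,1],[3,97])-e[1])*1e3).round(0))
    if n=="scene":
        u0,v0=proj(f,[e])[0]; print(u0,v0); a=p[int(v0)-60:int(v0)+30,int(u0)-50:int(u0)+50]; cv2.imwrite("pics/s11.png",cv2.resize(cv2.convertScaleAbs(a,alpha=2.2),None,fx=6,fy=6,interpolation=cv2.INTER_CUBIC)[:,:,::-1])
E
```

```text
[0.4098292  0.18462772 0.03859771] [0.24928738 0.36196385 0.75428374]
scene 0.05 98 dx [29. 88.] dy [-40.  45.]
scene 0.06 13 dx [-3. 89.] dy [-8.  4.]
scene 0.07 27 dx [-2. 90.] dy [-13.  12.]
scene 0.08 29 dx [-5. 90.] dy [-14.  11.]
scene 0.09 23 dx [-1. 13.] dy [-13.   9.]
scene 0.1 14 dx [ 6. 16.] dy [-16.  20.]
scene 0.11 51 dx [-8. 16.] dy [-33.  34.]
scene 0.12 54 dx [-12.  18.] dy [-41.  41.]
scene 0.13 58 dx [-5. 21.] dy [-51.  47.]
scene 0.14 72 dx [ 0. 20.] dy [-56.  54.]
scene 0.15 93 dx [-5. 21.] dy [-60.  57.]
scene 0.16 71 dx [-1. 23.] dy [-49.  37.]
scene 0.17 63 dx [-5. 20.] dy [-41.  37.]
scene 0.18 26 dx [-5. 16.] dy [-38. -15.]
scene 0.19 45 dx [-9. 39.] dy [-37.  12.]
scene 0.2 67 dx [-12.  40.] dy [-37.  19.]
scene 0.21 76 dx [-9. 40.] dy [-37.  17.]
scene 0.22 65 dx [-7. 41.] dy [-36.  25.]
scene 0.23 103 dx [-19.  40.] dy [-37.  27.]
scene 0.24 56 dx [-5. 33.] dy [-32.  13.]
scene 0.25 58 dx [-8. 37.] dy [-35.  12.]
338.5556888901344 178.90512177350735
top 0.05 83 dx [30. 83.] dy [-40.  45.]
top 0.06 4 dx [55. 88.] dy [-34.  -1.]
top 0.07 7 dx [79. 87.] dy [-1.  6.]
top 0.08 16 dx [81. 89.] dy [-1.  7.]
top 0.11 2 dx [-8. 15.] dy [-28. -27.]
top 0.12 1 dx [-9. -9.] dy [-27. -27.]
top 0.13 4 dx [-6. 15.] dy [-37. -35.]
top 0.14 5 dx [-6. 13.] dy [-59. -37.]
top 0.15 65 dx [-7. 15.] dy [-61. -42.]
top 0.16 30 dx [-2. 10.] dy [-57. -40.]
top 0.17 21 dx [-7. 14.] dy [-42. -36.]
top 0.18 6 dx [-5. 11.] dy [-41. -36.]
top 0.23 3 dx [-34. -34.] dy [-6. -2.]
```

View pics/s11.png

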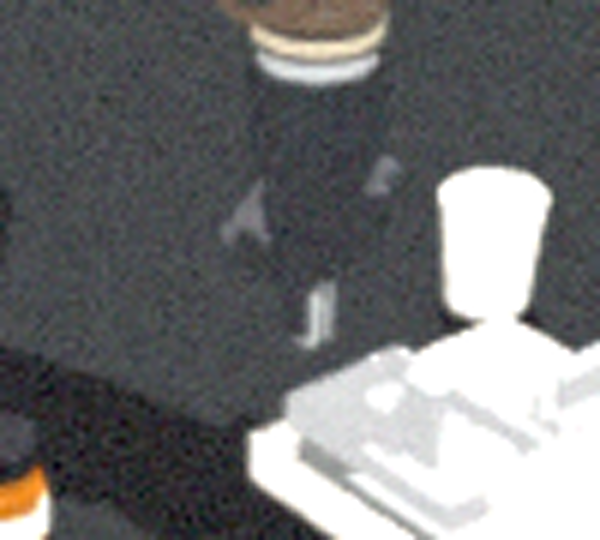

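The scene depth confirms it: the shut tips end at z≈0.06 with the reported TCP at 0.039. The gripper's body only begins around z=0.19, so there is plenty of room at the hood. I'll go by the cameras, treat the tips as 23 mm above the reported TCP, and lower by 22 mm.

Call:
{"method": "step_arm", "body": {
  "rows": [
    [[0,0,0],[0,6,0],1],
    [[0,0,0],[0,14,0],1],
    [[0,0,0],[0,20,0],1],
    [[0,0,0],[0,22,0],1],
    [[0,0,0],[0,22,0],1],
    [[0,0,0],[0,22,0],1]
  ]
}}

```text
time: 12.28
eef_pos: [0.4105, 0.1845, 0.0163]
tcp_rot: [-0.491, -0.509, 0.509, 0.491]
contact_force: [0.9, 0.1, 0.0]
opening: -0.002
```

```bash
python3 - <<'E'
from h import *
from plant import ctrl,viewer
s=ctrl.get_state(); print(s["eef_pos"],s["contact_force"])
f=viewer.calibration("wrist");p,d=viewer.read_camera("wrist")
cv2.imwrite("pics/w12.png",cv2.resize(p[170:370,200:460],None,fx=3,fy=3,interpolation=cv2.INTER_CUBIC)[:,:,::-1])
for v in range(232,252,2):
    print(v,["%.3f/%.3f/%.3f"%tuple(f["R"].T@(d[v,u]*np.linalg.inv(f["K"])@[u,v,1]-f["t"])) for u in (312,316,328)])
E
```

```text
[0.41050939 0.18449992 0.01626732] [0.90744679 0.11372867 0.04453093]
232 ['0.412/0.180/0.001', '0.412/0.183/0.001', '0.342/0.183/0.179']
234 ['0.414/0.180/-0.000', '0.414/0.183/0.000', '0.413/0.191/0.000']
236 ['0.415/0.181/0.001', '0.415/0.183/0.000', '0.415/0.191/-0.001']
238 ['0.416/0.181/0.000', '0.417/0.183/-0.000', '0.417/0.191/-0.001']
240 ['0.400/0.181/0.042', '0.400/0.183/0.043', '0.399/0.189/0.043']
242 ['0.400/0.181/0.045', '0.400/0.183/0.045', '0.400/0.189/0.045']
244 ['0.400/0.181/0.047', '0.400/0.183/0.048', '0.400/0.189/0.048']
246 ['0.399/0.181/0.051', '0.400/0.183/0.049', '0.400/0.189/0.050']
248 ['0.400/0.181/0.053', '0.399/0.183/0.054', '0.400/0.189/0.052']
250 ['0.400/0.181/0.054', '0.400/0.183/0.054', '0.399/0.189/0.055']
```

View pics/w12.png

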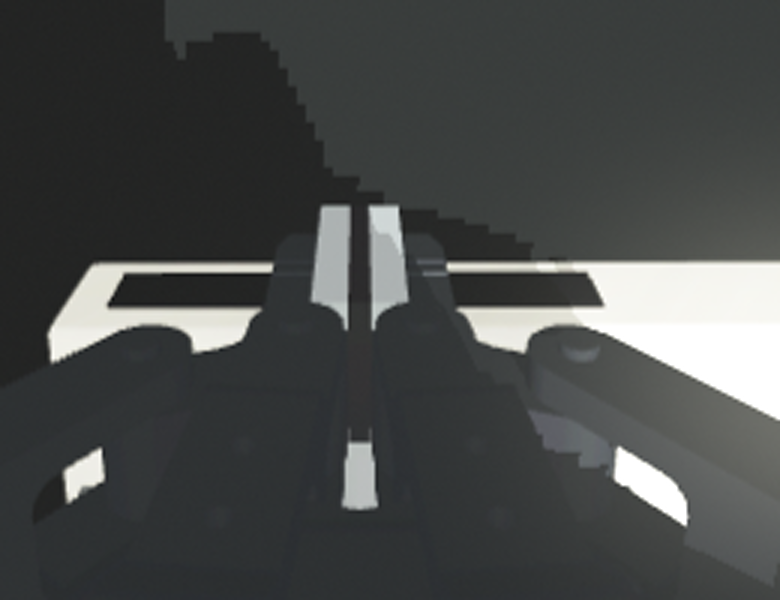

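The tips are now at z≈0.041, just in front of the wall. I'll push.

Call:
{"method": "step_arm", "body": {
  "rows": [
    [[0,0,0],[0,1,-2],1],
    [[0,0,0],[0,2,-6],1],
    [[0,0,0],[0,2,-10],1],
    [[0,0,0],[0,2,-13],1],
    [[0,0,0],[0,2,-16],1],
    [[0,0,0],[0,2,-19],1],
    [[0,0,0],[0,2,-22],1],
    [[0,0,0],[0,2,-25],1],
    [[0,0,0],[0,2,-29],1],
    [[0,0,0],[0,2,-33],1]
  ]
}}

```text
time: 13.17
eef_pos: [0.4441, 0.1858, 0.0144]
tcp_rot: [0.491, 0.509, -0.509, -0.491]
contact_force: [-1.0, 0.1, -2.0]
opening: 0.001
```

```bash
python3 - <<'E'
from h import *
from plant import ctrl,viewer
c=viewer.calibration("wrist");p,d=viewer.read_camera("wrist"); np.savez("pics/w13.npz",p=p,d=d,**c)
cv2.imwrite("pics/w13.png",cv2.resize(p[170:370,200:460],None,fx=3,fy=3,interpolation=cv2.INTER_CUBIC)[:,:,::-1])
s=ctrl.get_state(); print(s["eef_pos"],s["contact_force"])
E
```

```text
[0.44526493 0.18580745 0.0147625 ] [-0.97189206  0.33571339  0.22274408]
```

View pics/w13.png

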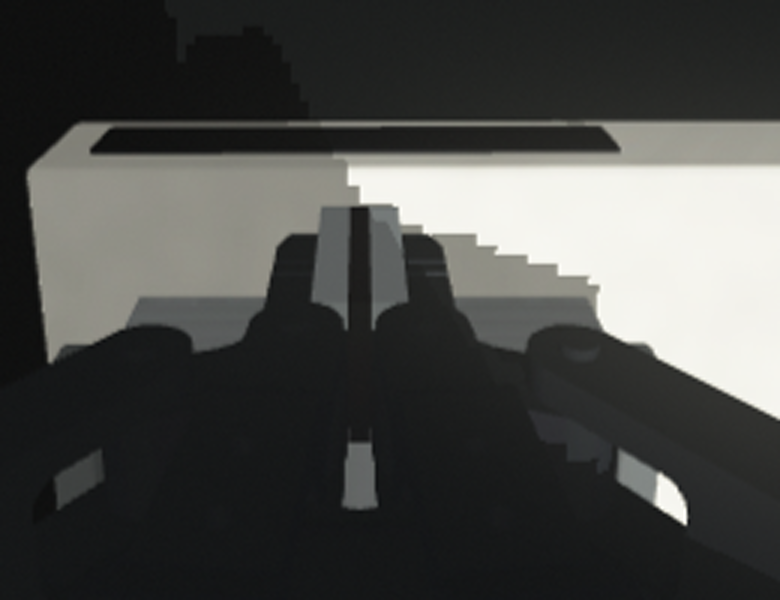

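The tray (its wall now at row 297) slides ahead of the fingers with about 1 N. I'll carry on.

Call:
{"method": "step_arm", "body": {
  "rows": [
    [[0,0,0],[0,0,-3],1],
    [[0,0,0],[0,0,-7],1],
    [[0,0,0],[0,0,-12],1],
    [[0,0,0],[0,0,-17],1],
    [[0,0,0],[0,0,-22],1],
    [[0,0,0],[0,0,-27],1],
    [[0,0,0],[0,0,-32],1],
    [[0,0,0],[0,0,-37],1],
    [[0,0,0],[0,0,-42],1],
    [[0,0,0],[0,0,-47],1]
  ]
}}

```text
time: 14.05
eef_pos: [0.4913, 0.1875, 0.0146]
tcp_rot: [0.491, 0.509, -0.509, -0.491]
contact_force: [-1.4, 0.0, -1.5]
opening: -0.001
```

Call:
{"method": "step_arm", "body": {
  "rows": [
    [[0,0,0],[0,0,-5],1],
    [[0,0,0],[0,0,-10],1],
    [[0,0,0],[0,0,-15],1],
    [[0,0,0],[0,0,-20],1],
    [[0,0,0],[0,0,-25],1],
    [[0,0,0],[0,0,-30],1],
    [[0,0,0],[0,0,-35],1],
    [[0,0,0],[0,0,-40],1],
    [[0,0,0],[0,0,-44],1],
    [[0,0,0],[0,0,-47],1]
  ]
}}

```text
time: 14.88
eef_pos: [0.5382, 0.1892, 0.0148]
tcp_rot: [0.491, 0.509, -0.509, -0.491]
contact_force: [-3.4, 0.1, 0.6]
opening: 0.003
```

```bash
python3 - <<'E'
from h import *
from plant import ctrl,viewer
p,d=viewer.read_camera("scene")
cv2.imwrite("pics/s14.png",cv2.resize(p[100:260,280:480],None,fx=3.5,fy=3.5,interpolation=cv2.INTER_CUBIC)[:,:,::-1])
s=ctrl.get_state(); print(s["eef_pos"],s["contact_force"])
th=np.radians(2.15);R=np.array([[np.cos(th),-np.sin(th)],[np.sin(th),np.cos(th)]])
print("bay",(R.T@(s["eef_pos"][:2]-[.5893,.1914]))*1e3)
E
```

```text
[0.53875086 0.18922749 0.01499508] [0.35076734 0.64200164 0.50718524]
bay [-50.59505393  -0.27458954]
```

View pics/s14.png

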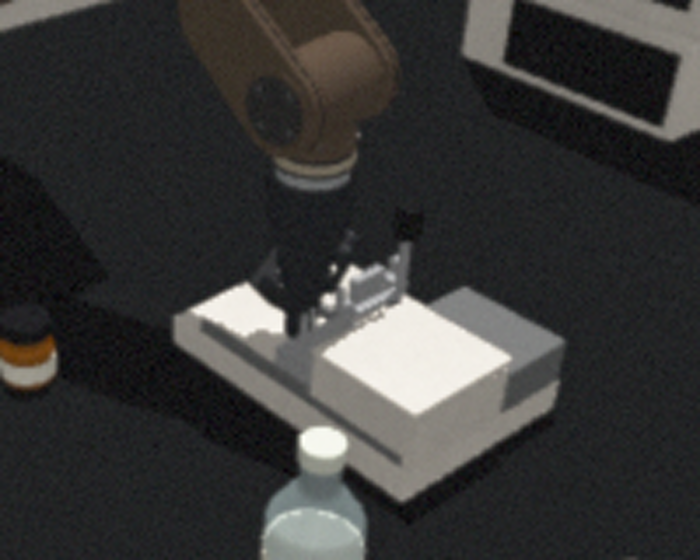

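The tray's nose is under the hood, with its centre at about x=25 mm. I'll go the last stretch slowly.

Call:
{"method": "step_arm", "body": {
  "rows": [
    [[0,0,0],[0,0,-1.5],1],
    [[0,0,0],[0,0,-3],1],
    [[0,0,0],[0,0,-4.5],1],
    [[0,0,0],[0,0,-6],1],
    [[0,0,0],[0,0,-7.5],1],
    [[0,0,0],[0,0,-9],1],
    [[0,0,0],[0,0,-10.5],1],
    [[0,0,0],[0,0,-12],1]
  ]
}}

```text
time: 15.6
eef_pos: [0.5496, 0.1897, 0.015]
tcp_rot: [-0.491, -0.509, 0.509, 0.491]
contact_force: [-5.1, 0.3, 5.3]
opening: -0.0
```

Call:
{"method": "step_arm", "body": {
  "rows": [
    [[0,0,0],[0,0,-1],1],
    [[0,0,0],[0,0,-2],1],
    [[0,0,0],[0,0,-3],1],
    [[0,0,0],[0,0,-4],1],
    [[0,0,0],[0,0,-4],1]
  ]
}}

```text
time: 16.02
eef_pos: [0.554, 0.1899, 0.0149]
tcp_rot: [0.491, 0.509, -0.509, -0.491]
contact_force: [-3.2, 0.2, 3.1]
opening: 0.001
```

Call:
{"method": "step_arm", "body": {
  "rows": [
    [[0,0,0],[0,0,-1],1],
    [[0,0,0],[0,0,-2],1],
    [[0,0,0],[0,0,-3],1],
    [[0,0,0],[0,0,-4],1],
    [[0,0,0],[0,0,-4],1]
  ]
}}

```text
time: 16.43
eef_pos: [0.558, 0.19, 0.0148]
tcp_rot: [0.491, 0.509, -0.509, -0.491]
contact_force: [-4.9, 0.4, 3.2]
opening: -0.002
```

Call:
{"method": "step_arm", "body": {
  "rows": [
    [[0,0,0],[0,0,-1],1],
    [[0,0,0],[0,0,-2],1],
    [[0,0,0],[0,0,-3],1],
    [[0,0,0],[0,0,-3],1]
  ]
}}

```text
time: 16.77
eef_pos: [0.5605, 0.1901, 0.0147]
tcp_rot: [-0.491, -0.509, 0.509, 0.491]
contact_force: [-5.6, -0.1, 3.4]
opening: -0.001
```

Call:
{"method": "step_arm", "body": {
  "rows": [
    [[0,0,0],[0,0,-1],1],
    [[0,0,0],[0,0,-2],1],
    [[0,0,0],[0,0,-2],1]
  ]
}}

```text
time: 17.02
eef_pos: [0.5603, 0.19, 0.0147]
tcp_rot: [-0.489, -0.507, 0.511, 0.492]
contact_force: [-10.5, -1.1, 8.7]
opening: -0.003
```

Call:
{"method": "step_arm", "body": {
  "rows": [
    [[0,0,0],[0,0,-1],1],
    [[0,0,0],[0,0,-2],1],
    [[0,0,0],[0,0,-2],1]
  ]
}}

```text
time: 17.27
eef_pos: [0.5602, 0.1901, 0.0144]
tcp_rot: [-0.488, -0.506, 0.513, 0.493]
contact_force: [-16.2, -1.1, 12.4]
opening: -0.005
```

The position held at x=0.5603 while the force rose to 10.5 and then 16 N. That puts the tray's centre at about 47 mm, inside the 40–55 window. I'll ease to about 12 N, hold, then retreat.

Call:
{"method": "step_arm", "body": {
  "rows": [
    [[0,0,0],[0,0,1.2],1],
    [[0,0,0],[0,0,1.2],1],
    [[0,0,0],[0,0,1.2],1],
    [[0,0,0],[0,0,1.2],1]
  ]
}}

```text
time: 17.6
eef_pos: [0.5603, 0.1901, 0.0143]
tcp_rot: [-0.489, -0.507, 0.511, 0.493]
contact_force: [-12.5, -0.6, 8.4]
opening: 0.002
```

Call:
{"method": "step_arm", "body": {
  "rows": [
    [[0,0,0],[0,0,5],1],
    [[0,0,0],[0,0,15],1],
    [[0,0,0],[0,0,35],1],
    [[0,0,0],[0,0,60],1],
    [[0,0,0],[0,-10,80],1],
    [[0,0,0],[0,-40,80],1],
    [[0,0,0],[0,-80,80],1],
    [[0,0,0],[0,-120,80],1],
    [[0,0,0],[0,-155,80],1],
    [[0,0,0],[0,-160,80],0.4]
  ]
}}

```text
time: 18.43
eef_pos: [0.4885, 0.1881, 0.1832]
tcp_rot: [0.494, 0.514, -0.504, -0.487]
contact_force: [0.5, 0.1, 1.1]
opening: 0.13
```

```bash
python3 - <<'E'
from h import *
from plant import ctrl,viewer
s=ctrl.get_state(); print(s["eef_pos"],s["contact_force"],s["dq"].round(2))
print(plan(s,[.535,.300,.175],92.15))
p,d=viewer.read_camera("scene")
cv2.imwrite("pics/s15.png",cv2.resize(p[100:260,280:480],None,fx=3.5,fy=3.5,interpolation=cv2.INTER_CUBIC)[:,:,::-1])
E
```

```text
[0.48853277 0.18806796 0.18320035] [0.53900413 0.08082914 1.1102007 ] [-0.   -0.01  0.01 -0.    0.05 -0.  ]
(array([ 0.99, -0.05,  0.12]), array([110.1,   9.3, -50.4]))
```

View pics/s15.png

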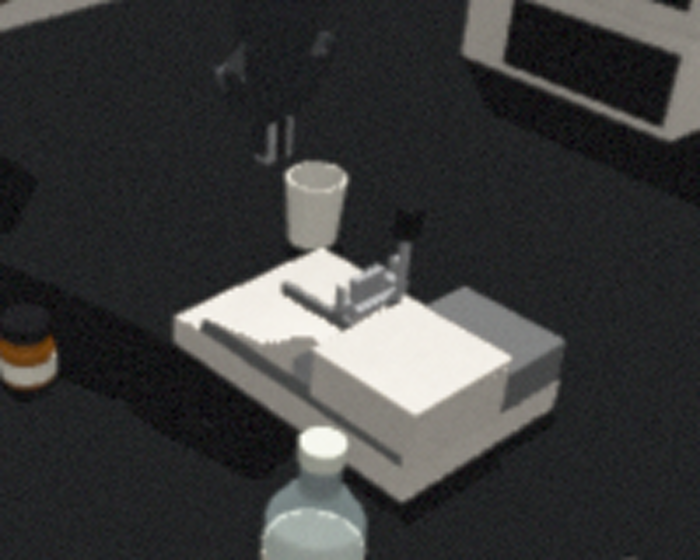

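The tray is in under the hood. I'll go above the knob.

Call:
{"method": "step_arm", "body": {
  "rows": [
    [[0,0,0],[25,0,-10],0.35],
    [[0,0,0],[60,4,-25],0.35],
    [[0,0,0],[95,8,-42],0.35],
    [[0,0,0],[110,8,-50],0.35],
    [[0,0,0],[110,8,-50],0.35],
    [[0,0,0],[110,8,-50],0.35],
    [[0,0,0],[110,8,-50],0.35]
  ]
}}

```text
time: 19.07
eef_pos: [0.5287, 0.2981, 0.1652]
tcp_rot: [-0.491, -0.508, 0.51, 0.491]
contact_force: [-0.4, -0.0, -0.3]
opening: 0.65
```

```bash
python3 - <<'E'
from h import *
from plant import ctrl,viewer
s=ctrl.get_state(); print(s["eef_pos"],s["contact_force"],s["dq"].round(3),s["opening"])
c=viewer.calibration("wrist");p,d=viewer.read_camera("wrist"); np.savez("pics/w16.npz",p=p,d=d,**c)
cv2.imwrite("pics/w16.png",p[:,:,::-1])
print(plan(s,[.5489,.3080,.175],92.15))
E
```

```text
[0.52867299 0.29813137 0.1652464 ] [-0.41824019 -0.03215986 -0.30475376] [-0.014 -0.018  0.002  0.004  0.005  0.   ] 0.6501754877206994
(array([-0.1 , -0.06, -0.06]), array([  9.1,  -9.8, -20.6]))
```

View pics/w16.png

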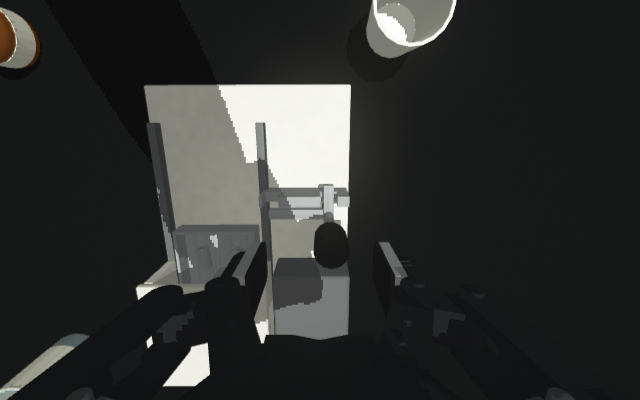

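The picture shows the knob at (331,245) between the open fingers (250,280) and (390,270). The tray's front wall is at (175..258,228). I'll measure both.

```bash
python3 - <<'E'
from h import *
f=dict(np.load("pics/w16.npz"));d=f["d"]
v,u=np.mgrid[215:275,310:352];D=d[215:275,310:352]
X=((np.stack([u,v,np.ones_like(u)],-1).reshape(-1,3)@np.linalg.inv(f["K"]).T)*D.reshape(-1,1)-f["t"])@f["R"]
k=(X[:,2]>.105)&(X[:,2]<.15);q=X[k];print(k.sum(),q.min(0),q.max(0))
t=q[q[:,2]>.138];print(len(t),t.mean(0),cv2.minEnclosingCircle((t[:,:2]*1e3).astype(np.float32)))
th=np.radians(2.15);R=np.array([[np.cos(th),-np.sin(th)],[np.sin(th),np.cos(th)]])
bay=lambda x:(R.T@(np.array(x)[:2]-[.5893,.1914])*1e3).round(1)
print("knob bay",bay(t.mean(0)))
for uu,vv in ((190,226),(220,226),(245,226)):
    w=ray(f,[uu,vv],.052)[0]; print("rim? bay",bay(w), [ (x, round(float((f["R"].T@(d[x,uu]*np.linalg.inv(f["K"])@[uu,x,1]-f["t"]))[2]),3)) for x in (222,224,226,228,230,232,234,236)])
# finger tips
for uu in (258,262,382,386): print(uu,[("%.3f/%.3f/%.3f"%tuple(f["R"].T@(d[x,uu]*np.linalg.inv(f["K"])@[uu,x,1]-f["t"]))) for x in (240,244,248,252)])
E
```

```text
1347 [0.53593618 0.29532771 0.11160086] [0.56116665 0.32070097 0.14392885]
951 [0.5475889  0.30787315 0.14170073] ((548.7251586914062, 307.97381591796875), 12.834456443786621)
knob bay [-37.3 118. ]
rim? bay [-23.6 -21.4] [(222, 0.03), (224, 0.03), (226, 0.035), (228, 0.04), (230, 0.048), (232, 0.053), (234, 0.052), (236, 0.033)]
rim? bay [-23.5   9. ] [(222, 0.03), (224, 0.03), (226, 0.034), (228, 0.042), (230, 0.048), (232, 0.052), (234, 0.052), (236, 0.033)]
rim? bay [-23.5  34.3] [(222, 0.031), (224, 0.029), (226, 0.035), (228, 0.041), (230, 0.047), (232, 0.052), (234, 0.052), (236, 0.033)]
258 ['0.586/0.234/0.037', '0.519/0.268/0.196', '0.519/0.269/0.201', '0.520/0.270/0.204']
262 ['0.584/0.239/0.040', '0.519/0.270/0.197', '0.520/0.271/0.199', '0.521/0.271/0.201']
382 ['0.597/0.378/-0.001', '0.517/0.329/0.197', '0.517/0.328/0.202', '0.517/0.327/0.205']
386 ['0.596/0.382/0.001', '0.517/0.331/0.196', '0.517/0.330/0.201', '0.517/0.329/0.205']
```

The knob's centre measures (0.5487, 0.3080), top z 0.142, which agrees with the predicted bay spot of x=-36, y=118 mm. Down over it.

Call:
{"method": "step_arm", "body": {
  "newtons": 30,
  "rows": [
    [[0,0,0],[5,2,-10],0.35],
    [[0,0,0],[9.1,10,-20.2],0.35],
    [[0,0,0],[9.1,25,-20.2],0.35],
    [[0,0,0],[9.1,45,-20.2],0.35],
    [[0,0,0],[9.1,62,-20.2],0.35],
    [[0,0,0],[9.1,74,-20.2],0.35],
    [[0,0,0],[9.1,79,-20.2],0.35],
    [[0,0,0],[9.1,79,-20.2],0.35],
    [[0,0,0],[9.1,79,-20.2],0.35]
  ]
}}

```text
time: 19.87
eef_pos: [0.5496, 0.3086, 0.0883]
tcp_rot: [0.491, 0.509, -0.509, -0.491]
contact_force: [0.5, -0.4, 0.1]
opening: 0.646
```

```bash
python3 - <<'E'
from h import *
from plant import ctrl,viewer
s=ctrl.get_state(); print(s["eef_pos"],s["contact_force"])
p,d=viewer.read_camera("wrist")
cv2.imwrite("pics/w17.png",p[:,:,::-1])
print(plan(s,[.5487,.3080,.086],92.15))
E
```

```text
[0.54958118 0.30855    0.08832035] [ 0.5303996  -0.37378545  0.07851866]
(array([ 0.04, -0.08,  0.01]), array([-0.5,  2.3,  0.9]))
```

View pics/w17.png

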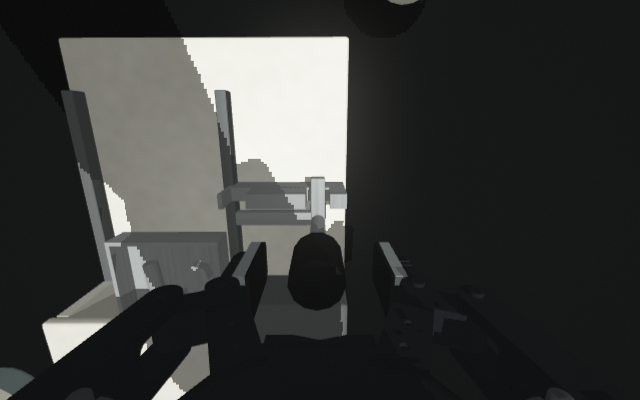

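The knob at (317,270) is centred between the pads. I'll close on it.

Call:
{"method": "step_arm", "body": {
  "newtons": 35,
  "rows": [
    [[0,0,0],[-0.4,2,0.5],0.5],
    [[0,0,0],[-0.4,2,0.5],0.7],
    [[0,0,0],[-0.4,2,0.5],1],
    [[0,0,0],[-0.4,2,0.5],1],
    [[0,0,0],[-0.4,2,0.5],1],
    [[0,0,0],[-0.4,2,0.5],1],
    [[0,0,0],[-0.4,2,0.5],1]
  ]
}}

```text
time: 20.5
eef_pos: [0.5494, 0.3081, 0.0867]
tcp_rot: [0.491, 0.509, -0.509, -0.49]
contact_force: [-1.2, -4.3, 5.1]
opening: 0.293
```

Gripped; the opening of 25 mm fits the 26 mm knob. I'll lift.

Call:
{"method": "step_arm", "body": {
  "rows": [
    [[0,0,0],[0,-2,0],1],
    [[0,0,0],[0,-5,0],1],
    [[0,0,0],[0,-9,0],1],
    [[0,0,0],[0,-13,0],1],
    [[0,0,0],[0,-17,0],1],
    [[0,0,0],[0,-21,0],1],
    [[0,0,0],[0,-24,0],1],
    [[0,0,0],[0,-27,0],1],
    [[0,0,0],[0,-28,0],1],
    [[0,0,0],[0,-28,0],1]
  ]
}}

```text
time: 21.33
eef_pos: [0.5488, 0.3083, 0.1141]
tcp_rot: [-0.491, -0.509, 0.509, 0.491]
contact_force: [2.0, -3.8, -0.0]
opening: 0.292
```

```bash
python3 - <<'E'
from h import *
from plant import ctrl,viewer
s=ctrl.get_state(); print(s["eef_pos"],s["contact_force"],s["opening"])
p,d=viewer.read_camera("scene")
cv2.imwrite("pics/s18.png",cv2.resize(p[120:240,320:480],None,fx=4.5,fy=4.5,interpolation=cv2.INTER_CUBIC)[:,:,::-1])
E
```

```text
[0.5488428  0.30826288 0.11413238] [ 2.0308767  -3.84458179 -0.01796103] 0.2921483405355382
```

View pics/s18.png

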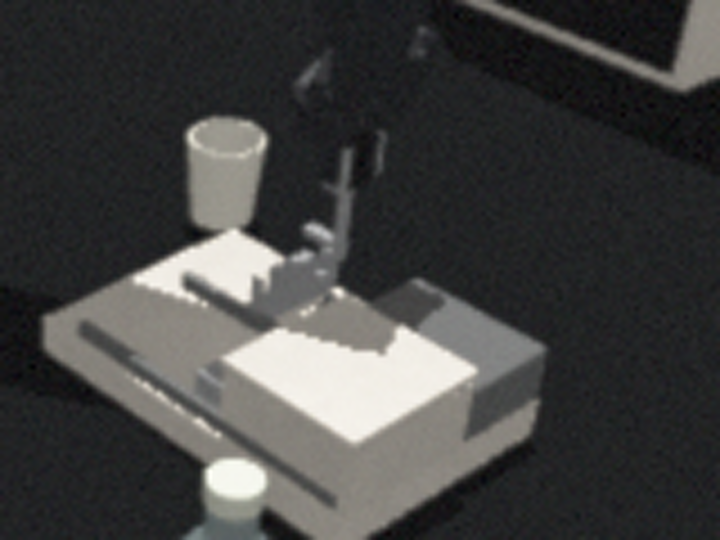

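The lever is up by about 27 mm. Now across.

Call:
{"method": "step_arm", "body": {
  "rows": [
    [[0,0,0],[-3,0,0],1],
    [[0,0,0],[-8,0,0],1],
    [[0,0,0],[-14,0,0],1],
    [[0,0,0],[-21,0,0],1],
    [[0,0,0],[-28,0,0],1],
    [[0,0,0],[-35,0,0],1],
    [[0,0,0],[-42,0,0],1],
    [[0,0,0],[-48,0,0],1],
    [[0,0,0],[-53,0,0],1],
    [[0,0,0],[-55,0,0],1]
  ]
}}

```text
time: 22.22
eef_pos: [0.551, 0.2526, 0.1139]
tcp_rot: [0.491, 0.509, -0.509, -0.491]
contact_force: [1.8, 1.6, -1.5]
opening: 0.295
```

Call:
{"method": "step_arm", "body": {
  "rows": [
    [[0,0,0],[0,0,0],1],
    [[0,0,0],[0,0,0],1]
  ]
}}

```text
time: 22.38
eef_pos: [0.5509, 0.2529, 0.1137]
tcp_rot: [-0.491, -0.509, 0.509, 0.49]
contact_force: [1.6, -1.2, -1.1]
opening: 0.295
```

```bash
python3 - <<'E'
from h import *
from plant import ctrl,viewer
s=ctrl.get_state(); print(s["eef_pos"],s["contact_force"],s["opening"])
th=np.radians(2.15);R=np.array([[np.cos(th),-np.sin(th)],[np.sin(th),np.cos(th)]])
print("bay",(R.T@(s["eef_pos"][:2]-[.5893,.1914]))*1e3)
p,d=viewer.read_camera("wrist")
cv2.imwrite("pics/w19.png",p[:,:,::-1])
E
```

```text
[0.55091654 0.25287592 0.11374027] [ 1.56839214 -1.20031161 -1.12663191] 0.29499118732244695
bay [-36.05012212  62.87263039]
```

View pics/w19.png

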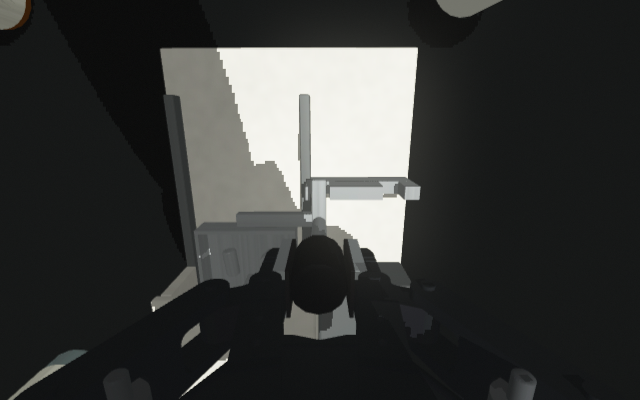

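The knob is at bay (-36, 63) mm, over the locked notch, and the bar at (235..305,218) lies in front of the tray's wall. I'll lower it.

Call:
{"method": "step_arm", "body": {
  "rows": [
    [[0,0,0],[0,3,0],1],
    [[0,0,0],[0,7,0],1],
    [[0,0,0],[0,11,0],1],
    [[0,0,0],[0,15,0],1],
    [[0,0,0],[0,19,0],1],
    [[0,0,0],[0,22,0],1],
    [[0,0,0],[0,25,0],1],
    [[0,0,0],[0,27,0],1],
    [[0,0,0],[0,28,0],1],
    [[0,0,0],[0,28,0],1]
  ]
}}

```text
time: 23.27
eef_pos: [0.5512, 0.2537, 0.0867]
tcp_rot: [0.491, 0.509, -0.509, -0.491]
contact_force: [0.6, -0.2, 2.9]
opening: 0.296
```

Call:
{"method": "step_arm", "body": {
  "rows": [
    [[0,0,0],[0,1,0],1],
    [[0,0,0],[0,1,0],1]
  ]
}}

```text
time: 23.43
eef_pos: [0.5514, 0.2539, 0.0867]
tcp_rot: [0.491, 0.51, -0.509, -0.491]
contact_force: [-0.3, -1.6, 7.1]
opening: 0.295
```

It's at the same height as when gripped (0.0867), and the force is rising, so it is seated. I'll let go, rise clear and check.

Call:
{"method": "step_arm", "body": {
  "rows": [
    [[0,0,0],[0,-1,0],0.55],
    [[0,0,0],[0,-1,0],0.4],
    [[0,0,0],[0,-1,0],0.4],
    [[0,0,0],[0,-1,0],0.4],
    [[0,0,0],[0,-10,0],0.4],
    [[0,0,0],[0,-30,0],0.4],
    [[0,0,0],[0,-60,0],0.4],
    [[0,0,0],[0,-90,0],0.4],
    [[0,0,0],[0,-105,5],0.4],
    [[0,0,0],[0,-110,15],0.4]
  ]
}}

```text
time: 24.27
eef_pos: [0.5381, 0.2534, 0.1996]
tcp_rot: [0.492, 0.511, -0.507, -0.489]
contact_force: [-0.3, -0.2, 0.9]
opening: 0.602
```

Call:
{"method": "step_arm", "body": {
  "rows": [
    [[0,0,0],[0,-10,30],0.4],
    [[0,0,0],[0,-10,50],0.4],
    [[0,0,0],[0,-10,50],0.4],
    [[0,0,0],[0,-10,50],0.4]
  ]
}}

```text
time: 24.6
eef_pos: [0.4843, 0.251, 0.2039]
tcp_rot: [-0.49, -0.509, 0.51, 0.491]
contact_force: [0.2, -0.6, 0.8]
opening: 0.6
```

```bash
python3 - <<'E'
from h import *
from plant import ctrl,viewer
s=ctrl.get_state(); print(s["time"],s["eef_pos"],s["contact_force"],s["opening"])
f=viewer.calibration("wrist");p,d=viewer.read_camera("wrist"); np.savez("pics/w20.npz",p=p,d=d,**f)
cv2.imwrite("pics/w20.png",p[:,:,::-1])
p,d=viewer.read_camera("scene"); f=viewer.calibration("scene"); np.savez("pics/scene20.npz",p=p,d=d,**f)
cv2.imwrite("pics/s20.png",cv2.resize(p[120:240,320:480],None,fx=4.5,fy=4.5,interpolation=cv2.INTER_CUBIC)[:,:,::-1])
E
```

```text
24.6 [0.48425731 0.25104168 0.20394778] [ 0.24844078 -0.63396945  0.81686295] 0.6001465000292923
```

View pics/w20.png

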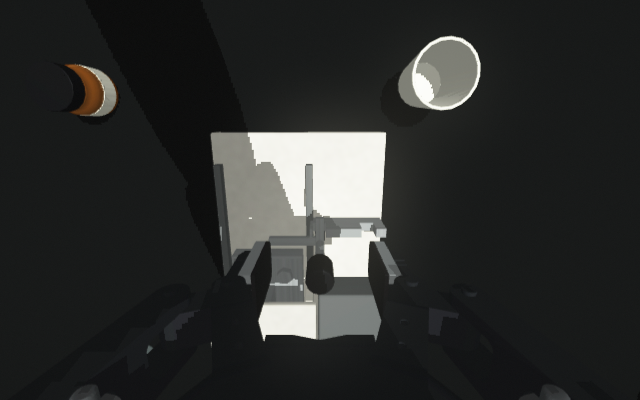

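View pics/s20.png

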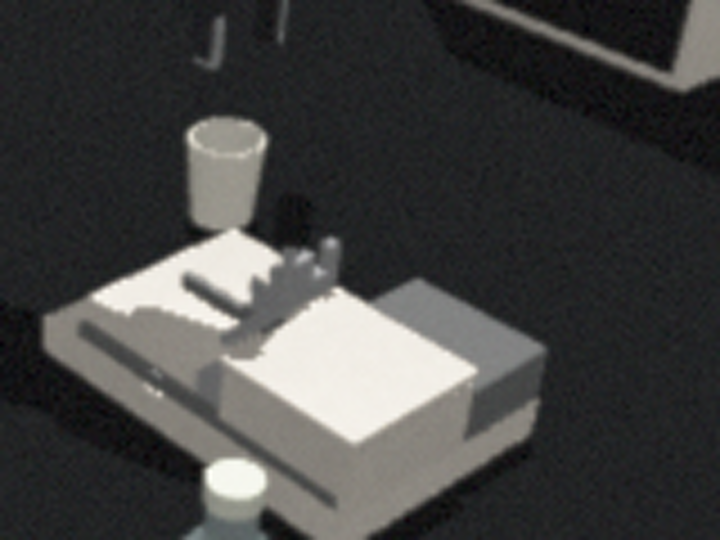

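Now a numeric check of the knob's height and place, the bar, the tray's wall, and the bystanders.

```bash
python3 - <<'E'
from h import *
from plant import ctrl,viewer
th=np.radians(2.15);R=np.array([[np.cos(th),-np.sin(th)],[np.sin(th),np.cos(th)]])
f=dict(np.load("pics/w20.npz"));d=f["d"];h,w=d.shape;v,u=np.mgrid[:h,:w]
X=((np.stack([u,v,np.ones_like(u)],-1).reshape(-1,3)@np.linalg.inv(f["K"]).T)*d.reshape(-1,1)-f["t"])@f["R"]
b=np.c_[(X[:,:2]-[.5893,.1914])@R,X[:,2]]*1e3
k=(abs(b[:,0]+36)<18)&(abs(b[:,1]-63)<18)&(b[:,2]>136)&(b[:,2]<185);q=b[k];print("knob top",len(q),q.mean(0),q[:,2].max())
k=(abs(b[:,0]+36)<9)&(b[:,1]>5)&(b[:,1]<35)&(b[:,2]>34)&(b[:,2]<90);q=b[k];print("bar",len(q),np.percentile(q,[5,50,95],axis=0).round(1))
k=(b[:,0]>-28)&(b[:,0]<5)&(b[:,1]>-35)&(b[:,1]<0)&(b[:,2]>36)&(b[:,2]<60);q=b[k];print("tray wall/rim",len(q),np.percentile(q,[5,25,50,95],axis=0).round(1))
p0=dict(np.load("pics/scene0.npz"))["p"];p1=dict(np.load("pics/scene20.npz"))["p"]
for n,x in dict(dish=(225,245),bottle=(369,256),jar=(288,201),beaker=(370,158),wrench=(222,311),mouse=(161,244)).items():
    a=p0[x[1]-18:x[1]+18,x[0]-18:x[0]+18].astype(int);c=p1[x[1]-18:x[1]+18,x[0]-18:x[0]+18].astype(int);print(n,abs(a-c).mean().round(2))
E
```

```text
knob top 639 [-37.76420567  64.32412286 141.55629484] 143.92847175650365
bar 252 [[-40.6   6.7  45.7]
 [-37.5  20.3  51.9]
 [-31.6  33.4  53.1]]
tray wall/rim 17 [[-17.7 -34.7  37.2]
 [-17.4 -33.7  40. ]
 [-17.3 -33.1  43.5]
 [-16.9 -30.5  52.2]]
dish 2.42
bottle 2.14
jar 6.64
beaker 5.96
wrench 2.88
mouse 2.82
```

```bash
python3 - <<'E'
from h import *
a=dict(np.load("pics/scene0.npz"))["p"];b=dict(np.load("pics/scene20.npz"))["p"]
c=np.vstack([a[135:285,140:400],b[135:285,140:400]]);cv2.imwrite("pics/cmp.png",cv2.resize(c,(520,600))[:,:,::-1])
E
```

```text
(no output)
```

View pics/cmp.png

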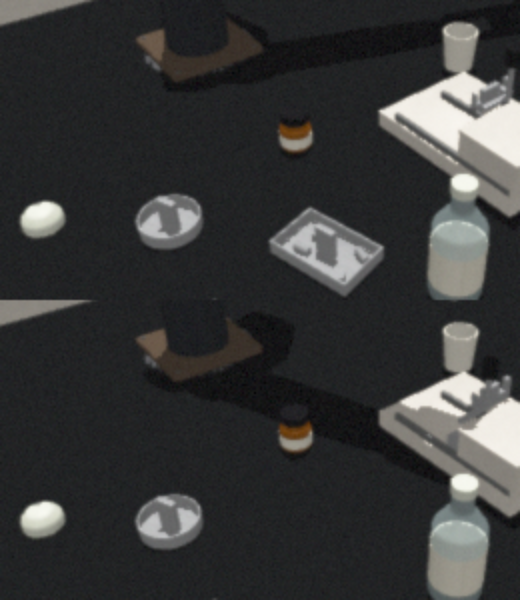

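The before and after pictures show the jar (295,130), dish, bottle, mouse and beaker in the same places; only the shadows differ. I'm handing in.

```bash
python3 - <<'E'
from plant import ctrl
s=ctrl.get_state(); print(s["time"],s["contact_force"],abs(s["dq"]).max()); print(ctrl.sign_off())
E
```

```text
24.7 [0.90282779 0.20710234 0.36733312] 0.017846402359926183
the job is handed in; nothing more can be done
None
```

I carried the tray level to the sill, let go, and pushed it in under the hood until it met the stop. Then I moved the latch across to the locked notch, let it right down, and handed in at 24.7 s with the arm touching nothing.

**Last checks**
- **Tray at the stop:** it stopped moving while the force rose to 10.5 and then 16.2 N. That is slightly over the 15 N asked for but far below ramming, and I eased it to 12.5 N before backing off. Its front wall measures x ≈ -17 mm of the bay, so its centre is about 47 mm, within 40–55.
- **Latch:** the knob's top is at 142 mm and the bar's top at 52 mm, both the fully-down heights. The knob is at about y = 64 mm (63 expected), with the bar in front of the tray's wall.
- **Fittings:** all four were seen in the tray on the sill. Once the tray was under the hood, only part of its inside was visible.
- **Other things on the bench:** the dish, bottle, jar, beaker and mouse look unmoved in the before and after pictures. The wrench I checked only by picture difference, which was small.

**What disagreed**
- **Reported tip height:** both cameras put the shut fingertips about 23 mm above the reported tool point. My first push therefore passed over the tray's rim without touching it, so I lowered the fingers by 22 mm and pushed again. It also means I probably held the tab only near its top while carrying, though nothing slipped.
- **Bay position:** the top and wrist cameras differed by about 2.5 mm in y. I used the wrist camera's value.

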